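# Rest the stirring rod in the jug's pouring lip

### The job

Take the stirring rod with the yellow grip out of the wooden drying block and lower it, foot first, into the green measuring jug; let go only once its foot is down at the bottom. It must stay there leaning in the jug's white pouring lip, ready for pouring. Leave the jug standing where it is, the other two rods in the block and everything else undisturbed.

Things in the scene. Friction and masses are not known exactly. Their poses are not given: they have to be found in the camera images.
- rod_yellow: White plastic stirring rod, 10 mm diameter, 190 mm long, about 20 g (balance point 90 mm from the foot), with a round yellow grip sleeve of 14 mm diameter over its top 60 mm. Origin: centre of its foot; z axis runs up along the rod. Starts upright (loose, it may lean 2 degrees) in any one of the block's three holes, foot 10 mm and top 200 mm above the table.
- rod_yellow_grip (a point): Centre of the yellow sleeve, on the rod's axis, 160 mm from the foot (30 mm below the top end). Held here and tilted, the rod hangs foot-heavy and may swing about the line between the fingers if that line lies square to the lean.
- rod_yellow_mark (a point): Thin black ring drawn on the rod, on its axis, 105 mm from the foot: about where the rod crosses the jug's lip when it leans in it.
- jug: Green measuring jug, loose, 0.3 kg, 105 mm high, turned any way round. Origin: centre of underside, z up. Outside radius 36 (foot) to 38 mm (rim), wall 3.5, floor 5 mm thick. White pouring lip towards its +x: a gap 34 mm wide in the upper 18 mm of the wall, with cheeks that narrow outwards to 56 mm from the axis. Green loop handle to 72 mm on the -x side.
- jug_lip (a point): Middle of the pouring lip: 40 mm from the jug's axis along the jug's +x, 95 mm above its underside.
- rack: Wooden drying block, fixed to the table, 60 x 210 x 65 mm (x, y, z). Origin: centre of its underside. Three upright 12 mm holes, 55 mm deep, in a row along its own y at -75, 0 and +75 mm.
- rod_red: A like rod with a red sleeve, in another hole of the block; to be left there. Origin: centre of its foot.
- rod_blue: A like rod with a blue sleeve, in another hole of the block; to be left there. Origin: centre of its foot.
- beaker: Clear plastic beaker, 72 mm wide, 80 mm high, bystander on the far side of the table. Origin: centre of its underside.
- bowl: Orange bowl, 120 mm wide, 45 mm high, bystander. Origin: centre of its underside.
- jar: Closed glass jar with blue cap, 64 mm wide, 80 mm high, bystander. Origin: centre of its underside.
- magnifier: Hand magnifier with blue frame lying flat, lens ring about 100 mm wide, handle to 146 mm along its own +x, 12 mm thick, bystander near the robot. Origin: below the lens centre, on the table.
- timer: Round white timer with red knob, 68 mm wide, 42 mm high, bystander. Origin: centre of its underside.
Things that resemble listed ones, but are neither listed nor needed, are in the scene too. Several things have the shape of the jug; the one meant has the colours described above.

How it is judged:
By the outcome, as a careful person would: the job done as asked, in the order asked, and still so for the second after the job is handed in, with the robot touching nothing.
It also fails if it takes over 42 s, if anything falls off the work surface, if the arm or the gripper's body presses on something with over 40 N, if the wrist force passes 120 N, or if a joint passes its speed limit or range.

### The arm

A 7-joint arm with a two-finger parallel gripper is mounted at the origin on the work surface. World frame = base frame: x ahead of the robot, y to its left, z up, the work surface at z = 0. Lengths are in m, angles in degrees, forces in N, time in s.
With the tool pointing down it reaches from about 0.4 to 0.875 m from the base axis. Payload 4.4 kg.
Tool frame: the origin (TCP) lies at the very end of the fingers, on their centre line; the grasp point (between the pads) lies 19 mm behind it; z points along the fingers, x is the direction in which the jaws open and shut, and the axes are right-handed (so a half turn about z gives the same grasp; the last joint's range is limited). The gripper opens to 85 mm and grips with 20 to 120 N. Pads are 22 mm wide; open, the fingers measure 114 mm over their backs; the gripper's body (76 mm by 85 mm) begins 54 mm behind the grasp point. The pads swing forward as they close: fully open they stand 13 mm farther back than shut.
Start: joints at [65.615, 36.005, 2.206, 86.941, -1.547, 57.084, -1.146], TCP at [0.229, -0.608, 0.231] pointing down, gripper open.
Joint ranges: [-175.42, 175.42], [-21.48, 121.26], [-71.46, 75.88], [10.55, 141.38], [-63.04, 243.04], [13.31, 113.54], [-168.57, 168.57]. Speed limits (degrees/s): [147.25, 147.25, 180, 180, 180, 180, 180].

### API

Orientations are given as a 3x3 rotation matrix whose columns are the frame's x, y, z axes.
In Python, from plant import r gives the robot as it stands.
- The arm moves only by the tool step_arm, never from a script. Its arguments are lists of equal length, an entry for each row: "linear": the shift along the tool's x, y, z in mm, a list of three; "rot": the turn, a rotation vector about the tool's x, y, z in degrees, a list of three. A call has 1 to 5 rows; each row shifts and turns the pose as measured when the row begins, along the tool's axes as they then stand; what a row does not reach is not made up. A row lasts 1/8 s, in which the tool goes at most 62.5 mm and 10.7 degrees, less where a joint would pass 70% of its speed; a pose out of reach is approached as far as the arm can. A call is refused whole if a number of a shift passes 62.5 or a number of a turn 10.7, either way. A call with a gripper value outside its range is refused whole. "grip" is the opening in per cent of the stroke, from 0 (shut) to 100 (fully open), set as the call begins (left out, the last holds). The fingers move at their own pace and stop on an object; "squeeze" is the grip in N (left out, the last holds). Time passes only in rows, so rows that do not move let the fingers close. It gives the time, the measured TCP pose, the force and the opening at its end, in the units of the state.
- r.get_state(): the state, without advancing time (a new reading comes with each control period).
- r.get_image(name): name is "side" or "top" or "wrist"; returns (picture, depth): 400x640x3 uint8, red, green, blue; 400x640 float32, m along the optical axis (not along the pixel's ray), 0 where there is no reading.
- r.camera_params(name): a dict with "fx", "fy", "cx", "cy" (pixels), "extrinsics" (4x4, takes a point from camera to world coordinates). Camera axes: x right, y up, looking along -z (the intrinsics and any distortion apply to the point x, -y, -z); pixel columns grow to the right and rows downward; lengths in m; the calibration is good to about 2 mm. A picture is of the moment at which its call begins: read the wrist's pose just before it. camera_params takes no time and is no camera call; for the wrist camera it gives the pose at the moment of the call.
- r.close_job(): hands the job in, once; it reports no verdict.
The state is a dict: "time": time; "joint_pos": joint angles; "joint_vel": joint speeds; "tau": joint torques, N m; "tcp_pos": TCP position; "eef_rot": TCP orientation; "contact_force": force on the tool from outside, world axes, zero at the start; "moment": the same for the moment, N m; "gripper_width": finger opening in m.
Only numpy, scipy, OpenCV 4.12 (cv2) and the standard library are available. Lean on these libraries where they do the work, as an engineer would, in place of code of your own. Each camera call takes 0.05 s, during which the arm holds its last target.

## Working session

There is one attempt and no reset: what is moved stays moved. The work goes in short steps, Python scripts to look and compute and a tool call to move; the robot and the scene stay as the last step left them, time stands still between calls to the robot, and variables do not carry over. Pictures are saved under pics/ and viewed, and the job is handed in when it is done.

Besides the shell and the picture viewer there is one more tool, called after ">>>" as name(argument=value, ...), one argument or row to a line, values as JSON. step_arm: Moves the arm, as the interface text tells. Its arguments: {"type":"object","properties":{"linear":{"type":"array","items":{"type":"array","items":{"type":"number"}}},"rot":{"type":"array","items":{"type":"array","items":{"type":"number"}}},"grip":{"type":"number"},"squeeze":{"type":"number"}},"required":["linear","rot"]}

```bash
ls; mkdir -p pics; cat > h.py <<'E'
import numpy as np, cv2
from plant import r
np.set_printoptions(precision=4,suppress=True)
def grab(n):
    cp=r.camera_params(n); im,d=r.get_image(n)
    np.savez(f'{n}.npz',im=im,d=d,**{k:np.array(v) for k,v in cp.items() if v is not None and k in('fx','fy','cx','cy','extrinsics')})
    return im,d,cp
def load(n):
    z=np.load(f'{n}.npz'); return z['im'],z['d'],z
def ray(cp,u,v):
    E=np.array(cp['extrinsics']); d=np.array([(u-cp['cx'])/cp['fx'],-(v-cp['cy'])/cp['fy'],-1.])
    return E[:3,3],E[:3,:3]@d
def onplane(cp,u,v,z):
    o,d=ray(cp,u,v); return o+d*(z-o[2])/d[2]
def pt(cp,u,v,dep):
    o,d=ray(cp,u,v); return o+d*dep
def proj(cp,p):
    E=np.array(cp['extrinsics']); q=E[:3,:3].T@(np.array(p)-E[:3,3])
    return np.array([cp['cx']+cp['fx']*q[0]/-q[2], cp['cy']-cp['fy']*q[1]/-q[2]])
def tri(c1,p1,c2,p2):
    o1,d1=ray(c1,*p1);o2,d2=ray(c2,*p2)
    A=np.stack([d1,-d2],1); s=np.linalg.lstsq(A,o2-o1,rcond=None)[0]
    a=o1+s[0]*d1;b=o2+s[1]*d2
    return (a+b)/2,np.linalg.norm(a-b)
def save(im,n): cv2.imwrite(f'pics/{n}.png',im[:,:,::-1])
E
python3 - <<'E'
from h import *
for n in('side','top','wrist'):
    im,d,cp=grab(n); save(im,n+'0'); print(n,{k:v for k,v in cp.items()})
s=r.get_state();print(s)
E
```

```text
pics
side {'fx': 509.6708165259742, 'fy': 509.6708165259742, 'cx': 313.8602164569654, 'cy': 196.0804440242947, 'extrinsics': array([[ 0.9113,  0.3136, -0.2667,  0.2444],
       [-0.4116,  0.6927, -0.5922, -0.6409],
       [-0.001 ,  0.6495,  0.7604,  1.016 ],
       [ 0.    ,  0.    ,  0.    ,  1.    ]])}
top {'fx': 383.25607724966335, 'fy': 383.25607724966335, 'cx': 318.7861561875956, 'cy': 203.53461336313913, 'extrinsics': array([[-0.0012,  0.9937, -0.1124,  0.4739],
       [-0.9996, -0.0045, -0.0284,  0.0618],
       [-0.0287,  0.1123,  0.9933,  1.0645],
       [ 0.    ,  0.    ,  0.    ,  1.    ]])}
wrist {'fx': 294.0531404801233, 'fy': 294.0531404801233, 'cx': 320.58738895291515, 'cy': 199.5811656185658, 'extrinsics': array([[ 0.3516,  0.8944,  0.2766,  0.2996],
       [-0.9361,  0.3367,  0.1013, -0.5823],
       [-0.0025, -0.2946,  0.9556,  0.3722],
       [ 0.    ,  0.    ,  0.    ,  1.    ]])}
{'time': 0.15, 'joint_pos': array([65.6151, 36.0473,  2.202 , 86.982 , -1.5464, 57.0833, -1.1458]), 'joint_vel': array([-0.0287, -0.0552,  0.094 , -0.096 , -0.0351, -0.1138, -0.0653]), 'tau': array([  0.0013, -56.3795,   1.2278, -19.3647,   0.0112,   0.0075,
        -0.    ]), 'tcp_pos': array([ 0.2287, -0.6079,  0.2306]), 'eef_rot': array([[ 0.3521, -0.936 , -0.0005],
       [-0.936 , -0.3521,  0.0014],
       [-0.0014,  0.    , -1.    ]]), 'contact_force': array([-0.5987,  0.1364, -0.5189]), 'moment': array([-0.0184, -0.0287,  0.0111]), 'gripper_width': 0.08583654918186365}
```

View pics/side0.png

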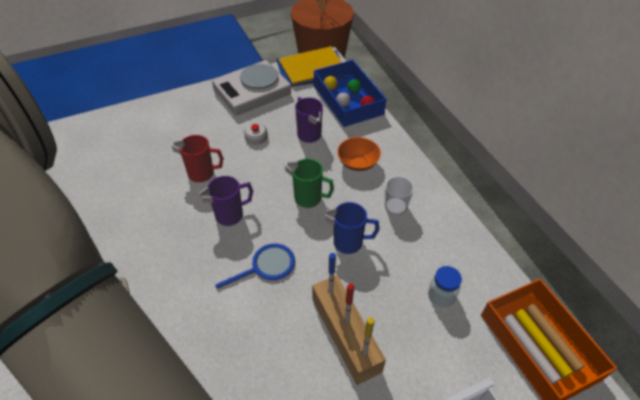

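View pics/top0.png

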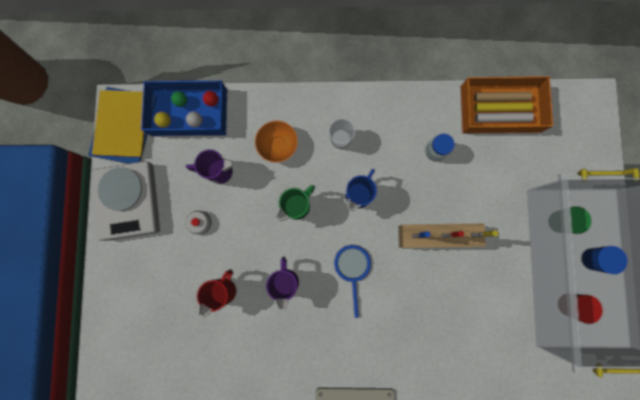

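View pics/wrist0.png

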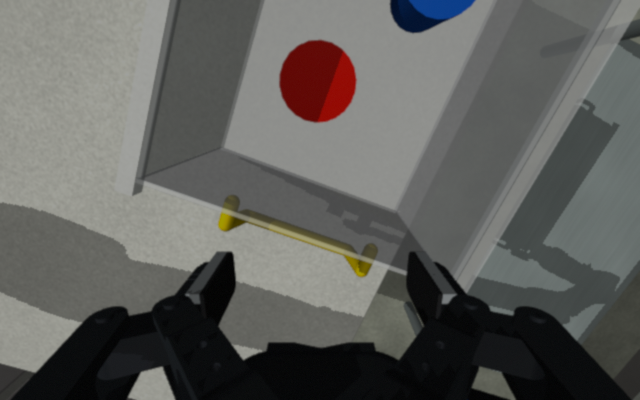

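Side shows the rack with blue (331,268), red (349,297) and yellow (369,335) sleeves; the only green jug is at side (308,183), top (295,204), with its lip away from the handle. Lookalikes for the rod are the yellow stick in the orange tray, side (540,345), and the crate's yellow handles, top (610,174). Lookalikes for the jug are red, blue and two purple ones. Next: close crops.

```bash
python3 - <<'E'
from h import *
def crop(n,x0,x1,y0,y1,f):
    im,_,_=load(n); return cv2.resize(im[y0:y1,x0:x1],None,fx=f,fy=f,interpolation=cv2.INTER_CUBIC)
a=crop('side',300,400,240,390,4)[:, :400]; b=crop('side',270,350,140,220,5);
c=crop('top',390,510,205,265,3); d=crop('top',260,330,170,240,5)
H=np.zeros((600,800,3),np.uint8)
H[:600,:400]=a
H[:350,400:750]=d[:350,:350]
H[380:560,400:760]=c
save(H,'crops'); save(b,'jugside')
E
```

```text
(no output)
```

View pics/crops.png

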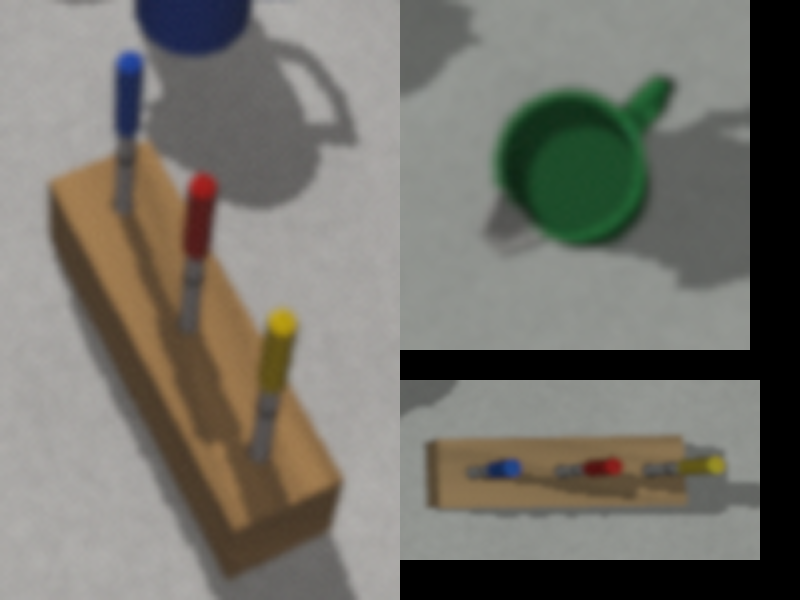

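View pics/jugside.png

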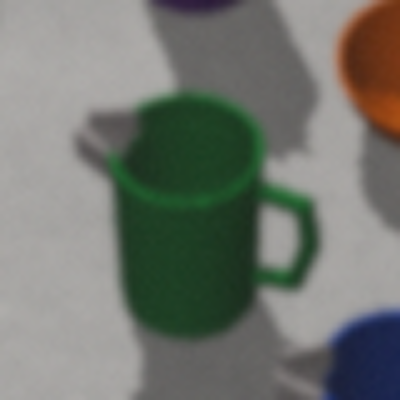

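```bash
cat > m.py <<'E'
from h import *
def mask(im,lo,hi,smin,vmin,box):
    h=cv2.cvtColor(im,cv2.COLOR_RGB2HSV); m=cv2.inRange(h,(lo,smin,vmin),(hi,255,255))
    k=np.zeros_like(m);x0,x1,y0,y1=box;k[y0:y1,x0:x1]=m[y0:y1,x0:x1];return k
E
python3 - <<'E'
from m import *
si,sd,sc=load('side');ti,td,tc=load('top')
for n,im,d,c,box in(('side',si,sd,sc,(350,390,310,350)),('top',ti,td,tc,(470,505,222,245))):
    m=mask(im,22,34,110,60,box); ys,xs=np.nonzero(m); print(n,len(xs),xs.min(),xs.max(),ys.min(),ys.max())
    P=np.stack([xs,ys],1).astype(float); mu=P.mean(0);u,s,vt=np.linalg.svd(P-mu);t=(P-mu)@vt[0];print(mu,vt[0],t.min(),t.max(),'dep',np.median(d[m>0]), pt(c,*mu,np.median(d[m>0])))
    globals()[n]=(mu,vt[0],t.min(),t.max())
print('centroid tri',tri(sc,side[0],tc,top[0]))
for zz in(.14,.2):
  pass
# green
for n,im,d,c,box in(('side',si,sd,sc,(280,340,150,215)),('top',ti,td,tc,(270,325,175,230))):
    m=mask(im,45,85,90,30,box); ys,xs=np.nonzero(m); print(n,len(xs),xs.min(),xs.max(),ys.min(),ys.max())
    pts=np.array([pt(c,x,y,d[y,x]) for x,y in zip(xs,ys) if d[y,x]>0])
    print(pts.min(0),pts.max(0)); top_=pts[(pts[:,2]>.095)]; print(len(top_),top_.mean(0))
    q=top_; A=np.c_[2*q[:,:2],np.ones(len(q))];s=np.linalg.lstsq(A,(q[:,:2]**2).sum(1),rcond=None)[0];print('circle',s[:2],np.sqrt(s[2]+s[0]**2+s[1]**2))
# all points > .07 tall near jug
for n,d,c,box in(('side',sd,sc,(270,350,140,220)),('top',td,tc,(265,325,175,235))):
    P=[];
    for y in range(box[2],box[3]):
        for x in range(box[0],box[1]):
            if d[y,x]>0:
                p=pt(c,x,y,d[y,x])
                if p[2]>.075:P.append(p)
    P=np.array(P);print(n,len(P),P.min(0),P.max(0))
    np.save(n+'P.npy',P)
E
```

```text
side 124 365 373 317 337
[368.9032 326.8548] [-0.1745  0.9847] -10.069513648325808 10.496083795279993 dep 0.89441776 [ 0.499  -0.31    0.1867]
top 72 483 497 230 236
[490.0417 233.1389] [-0.9958  0.0916] -7.033416215160023 7.274203955206629 dep 0.86151457 [ 0.5042 -0.2982  0.1902]
centroid tri (array([ 0.5039, -0.3048,  0.1734]), np.float64(0.001700737292786989))
side 1199 292 332 159 206
[ 0.544   0.1002 -0.0034] [0.6667 0.2659 0.1113]
237 [0.5859 0.1458 0.1021]
circle [0.583  0.1517] 0.036644115109630386
top 740 280 313 186 218
[0.5472 0.1044 0.0002] [0.6295 0.189  0.1119]
124 [0.5889 0.141  0.1049]
circle [0.5871 0.1507] 0.036248373180890116
side 996 [ 0.5373 -0.0145  0.075 ] [0.6304 0.2005 0.1113]
top 376 [0.5412 0.1044 0.0757] [0.6344 0.198  0.1119]
```

```bash
cat > plan.py <<'E'
from h import *
from scipy.spatial.transform import Rotation as Ro, Slerp
def down(yaw,lean=0,leandir=None):
    """tool pointing down, x at yaw deg; lean deg: tool -z (rod up) tilts towards +x*sign"""
    a=np.radians(yaw); x=np.array([np.cos(a),np.sin(a),0]); z=np.array([0,0,-1.]); y=np.cross(z,x)
    R=np.stack([x,y,z],1)
    return R@Ro.from_euler('y',lean,degrees=True).as_matrix()
def rows(p1,R1,step=50,ang=8,nmax=15):
    s=r.get_state(); p0=np.array(s['tcp_pos']);R0=np.array(s['eef_rot'])
    p1=np.array(p1); dv=Ro.from_matrix(R0.T@R1).as_rotvec(degrees=True)
    n=int(max(1,np.ceil(np.linalg.norm(p1-p0)*1000/step),np.ceil(np.linalg.norm(dv)/ang)))
    print('at',p0,'n',n,'dist',np.linalg.norm(p1-p0),'rv',dv)
    sl=Slerp([0,1],Ro.from_matrix(np.stack([R0,R1])))
    for i in range(min(n,nmax)):
        Ra=sl(i/n).as_matrix();print((Ra.T@((p1-p0)/n)*1000).round(0).tolist(),(dv/n).round(1).tolist())
E
python3 - <<'E'
from plan import *
s=r.get_state()
rows([.43,-.37,.33],down(-43))
P=np.load('topP.npy')
c=np.array([.586,.151]);v=P[:,:2]-c;rr=np.hypot(*v.T);k=rr>.045
print(np.c_[v[k]*1000,P[k][:,2]*1000,np.degrees(np.arctan2(v[k,1],v[k,0]))].round(0)[:40])
E
```

```text
at [ 0.2287 -0.6079  0.2306] n 7 dist 0.3271109734301218 rv [ -0.0188   0.0816 -26.3839]
[-22.0, -39.0, -14.0] [-0.0, 0.0, -3.8]
[-19.0, -40.0, -14.0] [-0.0, 0.0, -3.8]
[-16.0, -41.0, -14.0] [-0.0, 0.0, -3.8]
[-14.0, -42.0, -14.0] [-0.0, 0.0, -3.8]
[-11.0, -43.0, -14.0] [-0.0, 0.0, -3.8]
[-8.0, -44.0, -14.0] [-0.0, 0.0, -3.8]
[-5.0, -44.0, -14.0] [-0.0, 0.0, -3.8]
[[ 46. -39.  92. -40.]
 [ 46. -41.  91. -42.]
 [ 46. -44.  94. -44.]
 [ 48. -46.  77. -43.]
 [ 43. -36.  94. -40.]
 [ 43. -39.  92. -42.]
 [ 43. -42.  95. -44.]
 [ 43. -44.  92. -45.]
 [ 43. -47.  92. -47.]
 [ 41. -34.  93. -40.]
 [ 40. -36.  95. -42.]
 [ 40. -39.  94. -44.]
 [ 41. -41.  92. -45.]
 [ 41. -44.  91. -47.]
 [ 41. -47.  93. -49.]
 [ 38. -31.  93. -39.]
 [ 38. -34.  97. -42.]
 [ 38. -36.  94. -44.]
 [ 38. -39.  93. -46.]
 [ 38. -42.  94. -48.]
 [ 38. -44.  93. -49.]
 [ 40. -46.  79. -49.]
 [ 35. -29.  95. -39.]
 [ 35. -31.  95. -42.]
 [ 35. -34.  94. -44.]
 [ 36. -36.  93. -46.]
 [ 36. -39.  93. -48.]
 [ 36. -41.  91. -49.]
 [ 32. -31.  96. -44.]
 [ 33. -34.  95. -46.]
 [ 32. -37.  96. -48.]
 [ 33. -39.  91. -50.]
 [ 30. -34.  95. -48.]
 [ 31. -36.  89. -49.]
 [-19.  41. 105. 115.]
 [-22.  44. 104. 117.]
 [-22.  41. 106. 118.]
 [-21.  41.  91. 117.]
 [-25.  43. 108. 120.]
 [-24.  42. 100. 120.]]
```

>>> step_arm(
  linear=[
    [-22,-39,-14],
    [-19,-40,-14],
    [-16,-41,-14],
    [-14,-42,-14],
    [-11,-43,-14],
  ],
  rot=[
    [0,0,-4],
    [0,0,-4],
    [0,0,-4],
    [0,0,-4],
    [0,0,-4],
  ],
)

```text
time: 0.78
tcp_pos: [0.369, -0.4342, 0.299]
eef_rot: [[0.653, -0.757, -0.006], [-0.757, -0.653, 0.004], [-0.007, 0.002, -1.0]]
contact_force: [0.1, -0.3, -0.3]
gripper_width: 0.0853
```

>>> step_arm(
  linear=[
    [-8,-44,-14],
    [-5,-44,-14],
    [0,0,0],
  ],
  rot=[
    [0,0,-4],
    [0,0,-4],
    [0,0,0],
  ],
)

```text
time: 1.15
tcp_pos: [0.4298, -0.3585, 0.3287]
eef_rot: [[0.76, -0.65, -0.003], [-0.65, -0.76, 0.005], [-0.006, -0.002, -1.0]]
contact_force: [-0.3, -0.4, -0.2]
gripper_width: 0.0855
```

```bash
python3 - <<'E'
from plan import *
s=r.get_state();print(s['time'],s['tcp_pos'],s['eef_rot'],s['joint_pos'])
im,d,cp=grab('wrist');save(im,'w1'); print(cp['extrinsics'])
print(proj(cp,[.504,-.305,.2]))
E
```

```text
1.15 [ 0.4298 -0.3585  0.3287] [[ 0.7601 -0.6498 -0.0031]
 [-0.6498 -0.7601  0.0054]
 [-0.0059 -0.0021 -1.    ]] [42.0214 23.2712 -7.3166 93.4247  3.0432 63.8297 -6.5907]
[[ 0.7598  0.6203  0.1948  0.4796]
 [-0.6502  0.7279  0.2177 -0.3029]
 [-0.0068 -0.2921  0.9564  0.4705]
 [ 0.      0.      0.      1.    ]]
[345.7323  92.5401]
```

View pics/w1.png

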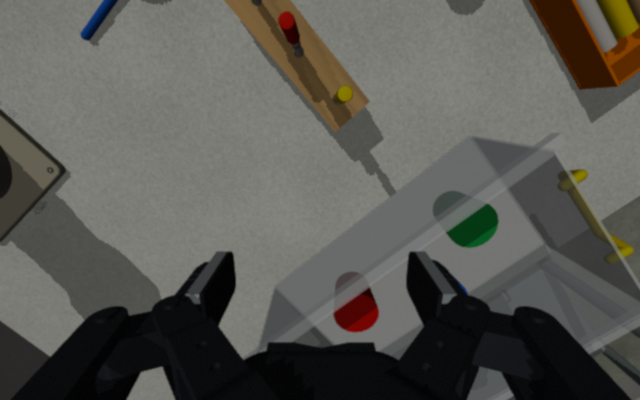

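```bash
python3 - <<'E'
from m import *
from plan import *
im,d,cp=load('wrist')
m=mask(im,22,34,110,60,(325,365,80,110)); ys,xs=np.nonzero(m);print(len(xs),xs.min(),xs.max(),ys.min(),ys.max(),xs.mean(),ys.mean(),np.median(d[m>0]))
u=(xs.mean(),ys.mean()); print(onplane(cp,*u,.2), pt(cp,*u,np.median(d[m>0])))
for q in [(472,137),(560,135),(275,290)]:
    print(q,[onplane(cp,*q,z)[:2] for z in(0,.1,.2)], d[q[1],q[0]] and pt(cp,*q,d[q[1],q[0]]))
rows([.49,-.32,.27],down(-44))
E
```

```text
237 335 352 85 103 344.1392405063291 93.39662447257383 0.2557951
[ 0.5025 -0.3046  0.2   ] [ 0.5026 -0.3047  0.1987]
(472, 137) [array([ 0.6308, -0.4859]), array([ 0.5986, -0.447 ]), array([ 0.5665, -0.4081])] [ 0.6261 -0.4802  0.0147]
(560, 135) [array([ 0.7364, -0.5722]), array([ 0.6818, -0.5149]), array([ 0.6272, -0.4577])] [ 0.6381 -0.4691  0.1801]
(275, 290) [array([ 0.206 , -0.4881]), array([ 0.2641, -0.4487]), array([ 0.3223, -0.4094])] [ 0.2179 -0.4801  0.0205]
at [ 0.4276 -0.3606  0.3279] n 2 dist 0.09430763854633424 rv [0.0157 0.4178 3.247 ]
[11.0, -36.0, 29.0] [0.0, 0.2, 1.6]
[9.0, -36.0, 29.0] [0.0, 0.2, 1.6]
```

>>> step_arm(
  linear=[
    [11,-36,29],
    [9,-36,29],
    [0,0,0],
  ],
  rot=[
    [0,0,1.6],
    [0,0,1.6],
    [0,0,0],
  ],
)

```text
time: 1.58
tcp_pos: [0.4878, -0.324, 0.2671]
eef_rot: [[0.712, -0.702, -0.009], [-0.702, -0.712, 0.002], [-0.008, 0.005, -1.0]]
contact_force: [-1.3, -0.2, -0.6]
gripper_width: 0.0856
```

```bash
cp wrist.npz wristA.npz; python3 - <<'E'
from m import *
from plan import *
im,d,cp=grab('wrist');save(im,'w2')
q=proj(cp,[.5025,-.3046,.2]);print(q)
x0,y0=int(q[0]),int(q[1]);m=mask(im,22,34,110,60,(x0-45,x0+45,max(0,y0-45),y0+60)); ys,xs=np.nonzero(m);print(len(xs),xs.min(),xs.max(),ys.min(),ys.max())
s=r.get_state();print(s['tcp_pos'],s['eef_rot'])
E
```

```text
[316.0546 181.5744]
414 309 326 159 189
[ 0.4867 -0.3263  0.2683] [[ 0.7103 -0.7038 -0.0084]
 [-0.7039 -0.7103 -0.0008]
 [-0.0054  0.0065 -1.    ]]
```

View pics/w2.png

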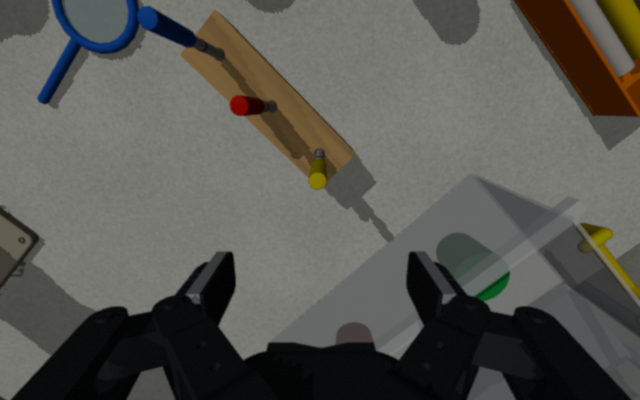

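The yellow cap is at (317,181), with its sleeve running down to (320,157) and rod to (319,152). Red is at (240,105), blue at (150,20).

```bash
python3 - <<'E'
from m import *
from plan import *
a=load('wristA')[2]; im,d,b=load('wrist')
print(tri(a,(344.1,93.4),b,(317.3,181)))
print(onplane(b,317.3,181,.2),onplane(b,319.5,158.5,.14))
sc=load('side')[2];
# side axis of sleeve ends: top (370.5,319) ; bottom ~ (367.2,337)
p=np.array([.5025,-.3046,.2]);print(proj(sc,p),proj(sc,[.503,-.305,.14]))
R=down(-44); rows([.503,-.305,.215],R); rows([.503,-.305,.153],R)
E
```

```text
(array([ 0.5029, -0.305 ,  0.1978]), np.float64(0.0007428513567166047))
[ 0.5035 -0.3049  0.2   ] [ 0.5086 -0.301   0.14  ]
[369.8287 320.0383] [367.4727 335.3292]
at [ 0.4867 -0.3263  0.2683] n 2 dist 0.05968316043778257 rv [ 0.3715  0.3122 -0.737 ]
[-2.0, -13.0, 27.0] [0.2, 0.2, -0.4]
[-2.0, -13.0, 27.0] [0.2, 0.2, -0.4]
at [ 0.4867 -0.3263  0.2683] n 3 dist 0.11839263489752076 rv [ 0.3715  0.3122 -0.737 ]
[-1.0, -9.0, 38.0] [0.1, 0.1, -0.2]
[-1.0, -9.0, 38.0] [0.1, 0.1, -0.2]
[-1.0, -9.0, 38.0] [0.1, 0.1, -0.2]
```

>>> step_arm(
  linear=[
    [-3,-26,0],
    [0,0,40],
    [0,0,0],
  ],
  rot=[
    [0.4,0.3,-0.7],
    [0,0,0],
    [0,0,0],
  ],
  squeeze=40,
)

```text
time: 2.0
tcp_pos: [0.5023, -0.3086, 0.2296]
eef_rot: [[0.715, -0.699, 0.003], [-0.699, -0.715, -0.003], [0.004, -0.0, -1.0]]
contact_force: [0.2, -0.1, 0.5]
gripper_width: 0.0851
```

```bash
python3 - <<'E'
from m import *
from plan import *
im,d,cp=grab('wrist');save(im,'w3')
rows([.503,-.305,.154],down(-44))
E
```

```text
at [ 0.5044 -0.3091  0.2319] n 2 dist 0.0780310868299405 rv [-0.1159 -0.5115 -0.3401]
[-2.0, -1.0, 39.0] [-0.1, -0.3, -0.2]
[-2.0, -1.0, 39.0] [-0.1, -0.3, -0.2]
```

View pics/w3.png

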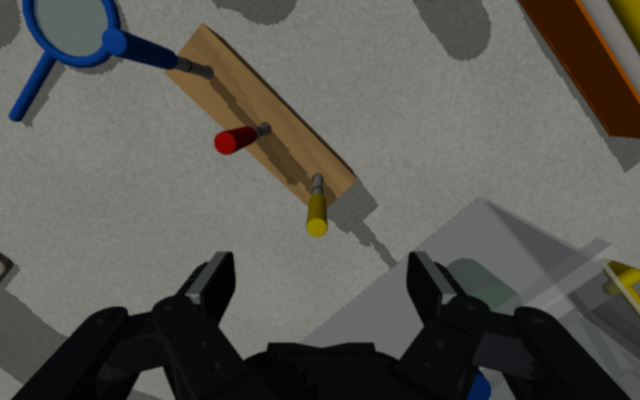

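The cap at (317,227) sits midway between the fingers (about u=320). Descending.

>>> step_arm(
  linear=[
    [-1,-2,25],
    [-1,-1,25],
    [0,0,25],
    [0,0,0],
  ],
  rot=[
    [0,0,0],
    [0,0,0],
    [0,0,0],
    [0,0,0],
  ],
)

```text
time: 2.55
tcp_pos: [0.5113, -0.3101, 0.1646]
eef_rot: [[0.713, -0.701, 0.022], [-0.701, -0.713, -0.013], [0.025, -0.006, -1.0]]
contact_force: [-0.3, 0.8, 0.4]
gripper_width: 0.0849
```

```bash
python3 - <<'E'
from m import *
from plan import *
rows([.503,-.305,.154],down(-44))
im,d,cp=grab('wrist');save(im,'w4')
E
```

```text
at [ 0.5113 -0.3101  0.1646] n 1 dist 0.014407531319127413 rv [-0.363  -1.4221 -0.5099]
[-10.0, 2.0, 10.0] [-0.4, -1.4, -0.5]
```

View pics/w4.png

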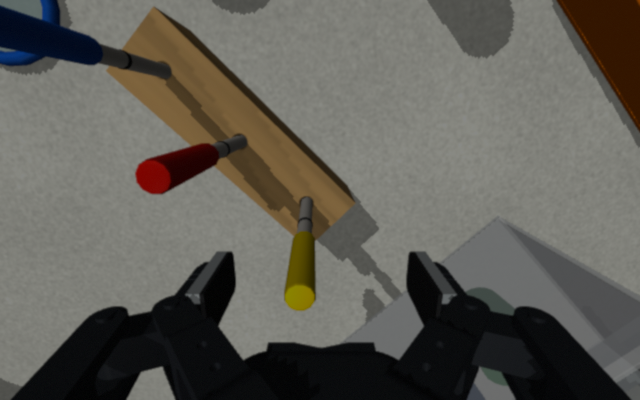

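>>> step_arm(
  linear=[
    [-10,2,5],
    [0,0,0],
  ],
  rot=[
    [-0.4,-1.4,-0.5],
    [0,0,0],
  ],
)

```text
time: 2.85
tcp_pos: [0.505, -0.3058, 0.1636]
eef_rot: [[0.719, -0.695, 0.005], [-0.695, -0.719, -0.004], [0.007, -0.001, -1.0]]
contact_force: [0.2, -1.3, 0.3]
gripper_width: 0.0853
```

```bash
python3 - <<'E'
from m import *
from plan import *
rows([.503,-.305,.154],down(-44))
print(r.get_state()['joint_pos'])
E
```

```text
at [ 0.505  -0.3058  0.1636] n 1 dist 0.0098403802781547 rv [-0.0589 -0.3766 -0.0016]
[-2.0, 1.0, 10.0] [-0.1, -0.4, -0.0]
[ 32.4676  35.6123  -6.2988 100.962    5.4163  43.3392 -20.5823]
```

>>> step_arm(
  linear=[
    [-2,1,10],
    [0,0,0],
  ],
  rot=[
    [0,-0.4,0],
    [0,0,0],
  ],
)

```text
time: 3.1
tcp_pos: [0.5032, -0.3054, 0.1539]
eef_rot: [[0.719, -0.695, 0.001], [-0.695, -0.719, 0.0], [0.001, -0.001, -1.0]]
contact_force: [0.6, -0.1, 0.2]
gripper_width: 0.0855
```

>>> step_arm(
  linear=[
    [0,0,0],
    [0,0,0],
    [0,0,0],
    [0,0,0],
    [0,0,0],
  ],
  rot=[
    [0,0,0],
    [0,0,0],
    [0,0,0],
    [0,0,0],
    [0,0,0],
  ],
  grip=5,
  squeeze=50,
)

```text
time: 3.72
tcp_pos: [0.5033, -0.3053, 0.1541]
eef_rot: [[0.719, -0.695, 0.001], [-0.695, -0.719, 0.001], [0.0, -0.001, -1.0]]
contact_force: [-1.1, 1.1, 0.6]
gripper_width: 0.0127
```

```bash
python3 - <<'E'
from m import *
from plan import *
im,d,cp=grab('wrist');save(im,'w5');s=r.get_state();print(s['tcp_pos'],s['eef_rot'],s['contact_force'],s['gripper_width'])
E
```

```text
[ 0.5032 -0.3053  0.154 ] [[ 0.7192 -0.6948  0.0013]
 [-0.6948 -0.7192  0.0007]
 [ 0.0005 -0.0014 -1.    ]] [-0.1358 -0.0874  1.0636] 0.012462060014818305
```

View pics/w5.png

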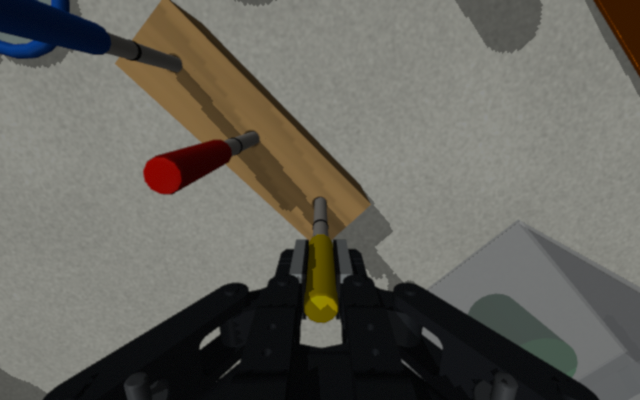

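The sleeve is held between the pads at (320,265), rod in line with the tool. Lifting gently and straight.

>>> step_arm(
  linear=[
    [0,0,-10],
    [0,0,-10],
    [0,0,-10],
    [0,0,0],
  ],
  rot=[
    [0,0,0],
    [0,0,0],
    [0,0,0],
    [0,0,0],
  ],
)

```text
time: 4.28
tcp_pos: [0.5035, -0.3056, 0.1867]
eef_rot: [[0.719, -0.695, 0.002], [-0.695, -0.719, 0.0], [0.002, -0.002, -1.0]]
contact_force: [0.7, 0.1, -1.6]
gripper_width: 0.0129
```

```bash
python3 - <<'E'
from plan import *
rows([.5033,-.3053,.22],down(-44),step=10);print(r.get_state()['contact_force'])
E
```

```text
at [ 0.5035 -0.3056  0.1867] n 4 dist 0.03329369661017854 rv [-0.0951 -0.0963 -0.0067]
[-0.0, -0.0, -8.0] [-0.0, -0.0, -0.0]
[-0.0, -0.0, -8.0] [-0.0, -0.0, -0.0]
[-0.0, -0.0, -8.0] [-0.0, -0.0, -0.0]
[-0.0, -0.0, -8.0] [-0.0, -0.0, -0.0]
[ 0.6633  0.0837 -1.5849]
```

>>> step_arm(
  linear=[
    [0,0,-10],
    [0,0,-10],
    [0,0,-10],
    [0,0,-10],
    [0,0,0],
  ],
  rot=[
    [0,0,0],
    [0,0,0],
    [0,0,0],
    [0,0,0],
    [0,0,0],
  ],
)

```text
time: 4.9
tcp_pos: [0.5039, -0.3059, 0.23]
eef_rot: [[0.719, -0.695, 0.004], [-0.695, -0.719, -0.001], [0.003, -0.002, -1.0]]
contact_force: [-0.1, -0.2, 0.3]
gripper_width: 0.0127
```

>>> step_arm(
  linear=[
    [0,0,-40],
    [0,0,-40],
    [0,0,-35],
    [0,0,0],
  ],
  rot=[
    [0,0,0],
    [0,0,0],
    [0,0,0],
    [0,0,0],
  ],
)

```text
time: 5.4
tcp_pos: [0.5026, -0.3054, 0.3469]
eef_rot: [[0.719, -0.695, 0.001], [-0.695, -0.719, 0.001], [-0.0, -0.001, -1.0]]
contact_force: [0.7, 0.2, -0.7]
gripper_width: 0.0129
```

```bash
python3 - <<'E'
from plan import *
im,d,cp=grab('wrist');save(im,'w6');im,d,cp=grab('side');save(im,'s1')
rows([.60,.02,.345],down(-44));s=r.get_state();print(s['contact_force'],s['joint_pos'],s['gripper_width'])
E
```

```text
at [ 0.501  -0.3046  0.3438] n 7 dist 0.3393598543328582 rv [0.027  0.3528 0.001 ]
[-22.0, -43.0, -0.0] [0.0, 0.1, 0.0]
[-22.0, -43.0, -0.0] [0.0, 0.1, 0.0]
[-22.0, -43.0, -0.0] [0.0, 0.1, 0.0]
[-22.0, -43.0, -0.0] [0.0, 0.1, 0.0]
[-22.0, -43.0, -0.0] [0.0, 0.1, 0.0]
[-22.0, -43.0, -0.0] [0.0, 0.1, 0.0]
[-22.0, -43.0, -0.0] [0.0, 0.1, 0.0]
[ 0.3668 -0.1445 -1.0674] [ 33.2816  25.097   -7.2151  87.8845   3.2184  67.5702 -18.5048] 0.0131743653269369
```

View pics/w6.png

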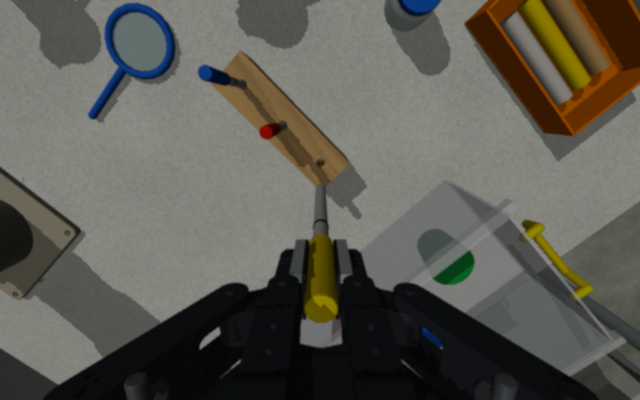

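View pics/s1.png

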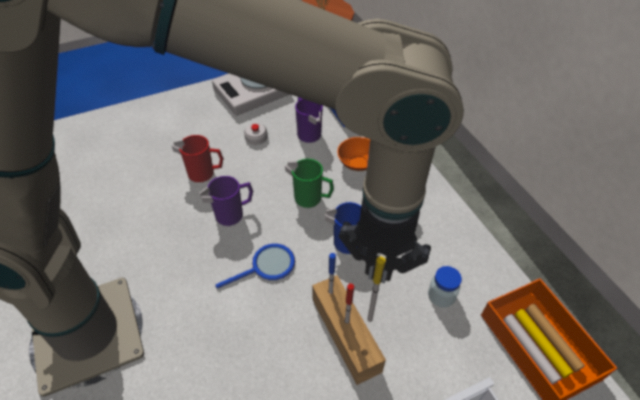

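Rod is out cleanly; foot tip at wrist (320,188), empty hole at (320,162), red (268,131) and blue (210,73) still in place. Moving to view the jug.

```bash
python3 - <<'E'
from plan import *
rows([.52,.085,.345],down(-44))
E
```

```text
at [ 0.501  -0.3046  0.3438] n 8 dist 0.39005583916409814 rv [0.027  0.3528 0.001 ]
[-32.0, -37.0, 0.0] [0.0, 0.0, 0.0]
[-32.0, -37.0, 0.0] [0.0, 0.0, 0.0]
[-32.0, -37.0, -0.0] [0.0, 0.0, 0.0]
[-32.0, -37.0, -0.0] [0.0, 0.0, 0.0]
[-32.0, -37.0, -0.0] [0.0, 0.0, 0.0]
[-32.0, -37.0, -0.0] [0.0, 0.0, 0.0]
[-32.0, -37.0, -0.0] [0.0, 0.0, 0.0]
[-32.0, -37.0, -0.0] [0.0, 0.0, 0.0]
```

>>> step_arm(
  linear=[
    [-32,-37,0],
    [-32,-37,0],
    [-32,-37,0],
    [-32,-37,0],
    [-32,-37,0],
  ],
  rot=[
    [0,0,0],
    [0,0,0],
    [0,0,0],
    [0,0,0],
    [0,0,0],
  ],
)

```text
time: 6.12
tcp_pos: [0.5113, -0.0605, 0.3356]
eef_rot: [[0.712, -0.702, -0.017], [-0.702, -0.712, 0.001], [-0.013, 0.011, -1.0]]
contact_force: [0.4, -0.0, -0.8]
gripper_width: 0.0131
```

```bash
python3 - <<'E'
from plan import *
rows([.52,.085,.345],down(-44))
E
```

```text
at [ 0.5113 -0.0605  0.3356] n 3 dist 0.14609802971098057 rv [ 0.6413  0.7577 -0.6098]
[-32.0, -37.0, -3.0] [0.2, 0.3, -0.2]
[-32.0, -37.0, -3.0] [0.2, 0.3, -0.2]
[-32.0, -37.0, -3.0] [0.2, 0.3, -0.2]
```

>>> step_arm(
  linear=[
    [-32,-37,-3],
    [-32,-37,-3],
    [-32,-37,-3],
    [0,0,0],
    [0,0,0],
  ],
  rot=[
    [0.2,0.3,-0.2],
    [0.2,0.3,-0.2],
    [0.2,0.3,-0.2],
    [0,0,0],
    [0,0,0],
  ],
)

```text
time: 6.75
tcp_pos: [0.5155, 0.0942, 0.3368]
eef_rot: [[0.725, -0.689, -0.013], [-0.689, -0.725, -0.003], [-0.008, 0.011, -1.0]]
contact_force: [-0.1, -0.7, -0.7]
gripper_width: 0.0121
```

```bash
python3 - <<'E'
from plan import *
im,d,cp=grab('wrist');save(im,'w7');s=r.get_state();print(s['tcp_pos'],s['joint_pos'])
for p in([.586,.151,.105],[.557,.179,.095],[.586,.151,0]):print(proj(cp,p))
E
```

```text
[0.5154 0.0946 0.3369] [ -3.0106  20.2105 -14.5505  97.3688   5.4043  63.8822 -62.6948]
[331.6984  93.897 ]
[298.5961  93.9573]
[329.835   96.4711]
```

View pics/w7.png

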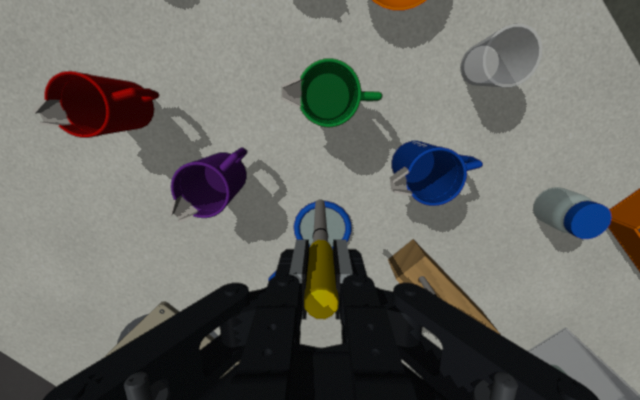

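The green jug: rim centred about (330,93), lip tip (283,91), handle end (381,97). Measuring them precisely.

```bash
python3 - <<'E'
from m import *
im,d,cp=load('wrist')
m=mask(im,45,85,90,30,(270,400,50,140))
cs,_=cv2.findContours(m,cv2.RETR_EXTERNAL,cv2.CHAIN_APPROX_NONE); c=max(cs,key=cv2.contourArea)[:,0]
k=c[(c[:,0]<352)&(c[:,0]>305)]
P=np.array([onplane(cp,x,y,.105)[:2] for x,y in k])
A=np.c_[2*P,np.ones(len(P))]
w=np.ones(len(P),bool)
for _ in range(5):
    s=np.linalg.lstsq(A[w],(P[w]**2).sum(1),rcond=None)[0];R=np.sqrt(s[2]+s[0]**2+s[1]**2);e=np.hypot(*(P-s[:2]).T)-R;w=abs(e)<.0015
print('rim',s[:2],R,w.sum(),len(w)); C=s[:2]
# handle end
h=c[c[:,0]>366];print('handle px',h.mean(0)); hh=onplane(cp,*h.mean(0),.09)[:2]; v=hh-C;print(hh,np.hypot(*v),'lip dir from handle',np.degrees(np.arctan2(v[1],v[0]))+180)
t=onplane(cp,282.5,91,.1)[:2]-C;print('liptip',np.hypot(*t),np.degrees(np.arctan2(t[1],t[0])))
print('rim depth z',[pt(cp,x,y,d[y,x])[2] for x,y in((330,61),(358,85),(330,125))],'floor',pt(cp,330,93,d[93,330]))
save(cv2.resize(im[50:140,265:400],None,fx=5,fy=5,interpolation=cv2.INTER_CUBIC),'jugw')
E
```

```text
rim [0.5836 0.1539] 0.037843271981830136 93 93
handle px [374.4375  95.6875]
[0.6237 0.113 ] 0.05727218008896954 lip dir from handle 134.38165685922797
liptip 0.05560762456631061 133.3096156922084
rim depth z [np.float64(0.10493373956495067), np.float64(0.10583987878978335), np.float64(0.10628958974880404)] floor [0.5894 0.1544 0.0048]
```

View pics/jugw.png

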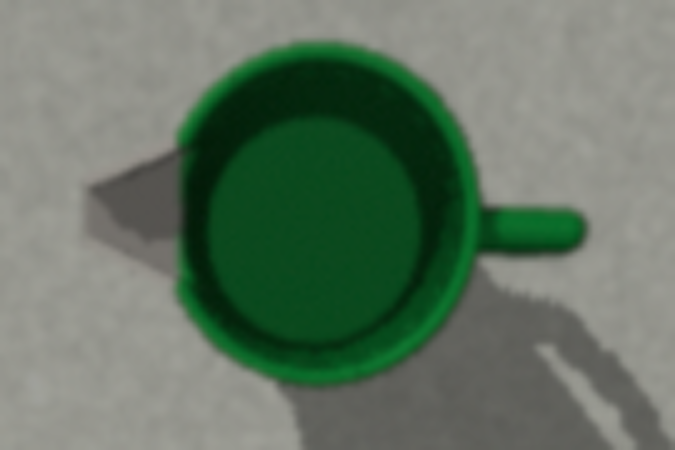

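```bash
cat > tgt.py <<'E'
from plan import *
C=np.array([.5836,.1539]);PHI=133.8;L=.145
lip=np.array([np.cos(np.radians(PHI)),np.sin(np.radians(PHI)),0])
def tgt(a,h,lean):
    R=down(PHI-180,lean); foot=np.r_[C,0]+a/1000*lip+np.array([0,0,h/1000]); return foot-R[:,2]*L,R
def go(a,h,lean,**k):
    p,R=tgt(a,h,lean);rows(p,R,**k)
def now():
    s=r.get_state();R=np.array(s['eef_rot']);p=np.array(s['tcp_pos']);f=p+R[:,2]*L
    v=f-np.r_[C,0]; lat=np.array([-lip[1],lip[0],0]); u=-R[:,2]
    print('t',s['time'],'a,b,h',(np.array([v@lip,v@lat,v[2]])*1000).round(1),'lean',np.degrees(np.arctan2(u@lip,u[2])).round(1),'side',np.degrees(np.arctan2(u@lat,u[2])).round(1),'F',s['contact_force'].round(1),'M',np.round(s['moment'],2),'w',s['gripper_width'],'q',s['joint_pos'].round(0))
E
python3 - <<'E'
from tgt import *
now();go(10,160,28)
E
```

```text
t 6.8 a,b,h [  5.5  91.8 191.9] lean -0.5 side -0.6 F [ 0.8  0.4 -0.7] M [ 0.05 -0.02 -0.02] w 0.01267726520813931 q [ -3.  20. -15.  97.   5.  64. -63.]
at [0.5154 0.0946 0.3369] n 4 dist 0.12637985639401506 rv [-0.0536 28.4686  2.7514]
[-17.0, -24.0, 12.0] [-0.0, 7.1, 0.7]
[-19.0, -23.0, 10.0] [-0.0, 7.1, 0.7]
[-20.0, -23.0, 7.0] [-0.0, 7.1, 0.7]
[-21.0, -23.0, 5.0] [-0.0, 7.1, 0.7]
```

>>> step_arm(
  linear=[
    [-17,-24,10],
    [-19,-23,8],
    [-20,-23,7],
    [-21,-23,5],
    [0,0,0],
  ],
  rot=[
    [0,7.1,0.7],
    [0,7.1,0.7],
    [0,7.1,0.7],
    [0,7.1,0.7],
    [0,0,0],
  ],
)

```text
time: 7.42
tcp_pos: [0.5349, 0.2027, 0.2886]
eef_rot: [[0.594, -0.735, 0.328], [-0.643, -0.679, -0.354], [0.483, -0.001, -0.876]]
contact_force: [-0.1, -0.7, -1.1]
gripper_width: 0.0127
```

```bash
python3 - <<'E'
from tgt import *
now();go(10,140,28,step=25)
im,d,cp=grab('side');save(im,'s2');im,d,cp=grab('top');save(im,'t2');im,d,cp=grab('wrist');save(im,'w8')
E
```

```text
t 7.425 a,b,h [ -1.1   2.6 161.6] lean 28.9 side -0.5 F [-0.1 -0.7 -1.1] M [0.39 0.37 0.04] w 0.01274411958753704 q [ -37.   25.   -5.  105.   39.   56. -113.]
at [0.5349 0.2027 0.2886] n 1 dist 0.022534015276799355 rv [ 0.4722 -0.881  -0.9567]
[-18.0, -1.0, 14.0] [0.5, -0.9, -1.0]
```

View pics/s2.png

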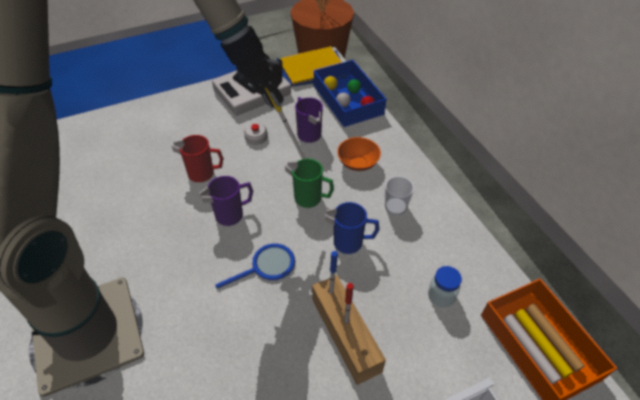

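View pics/w8.png

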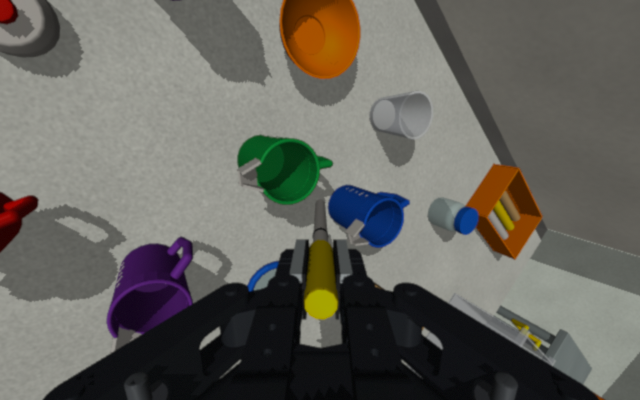

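```bash
python3 - <<'E'
from tgt import *
s=r.get_state();R=np.array(s['eef_rot']);p=np.array(s['tcp_pos'])
for n in('side','top','wrist'):
    im,d,cp=load(n)
    im=im.copy(); q=[proj(cp,p+R[:,2]*x) for x in(L,.04,-.015)];print(n,q)
    u,v=q[0].astype(int); y0=max(0,v-60);x0=u-60
    c=cv2.resize(im[y0:y0+120,x0:x0+120],None,fx=5,fy=5,interpolation=cv2.INTER_CUBIC)
    for a in q: cv2.drawMarker(c,tuple(int(t) for t in ((a-[x0,y0])*5)),(255,0,0),cv2.MARKER_CROSS,12,1)
    save(c,'f_'+n)
a=cv2.imread('pics/f_side.png');b=cv2.imread('pics/f_top.png');
cv2.imwrite('pics/fboth.png',cv2.resize(np.hstack([a,b]),(800,400)))
E
```

```text
side [array([308.9282, 154.8277]), array([287.8337, 119.4621]), array([275.9301,  99.5052])]
top [array([295.1119, 199.7172]), array([273.4458, 210.5559]), array([259.9738, 217.2954])]
wrist [array([322.0366, 187.384 ]), array([322.5924, 227.5893]), array([323.1948, 271.162 ])]
```

View pics/fboth.png

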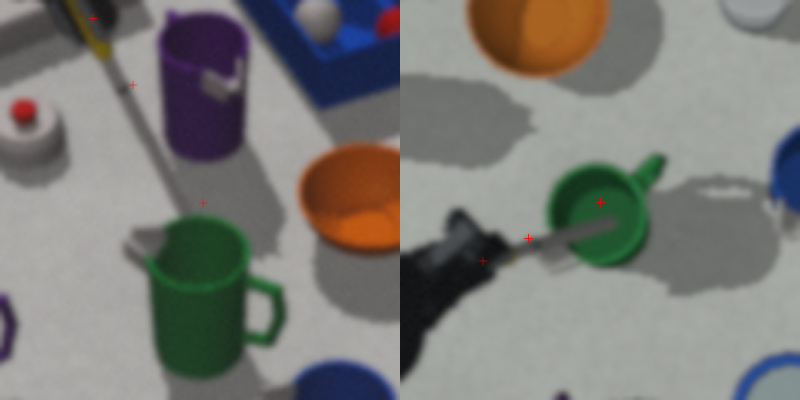

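View pics/f_wrist.png

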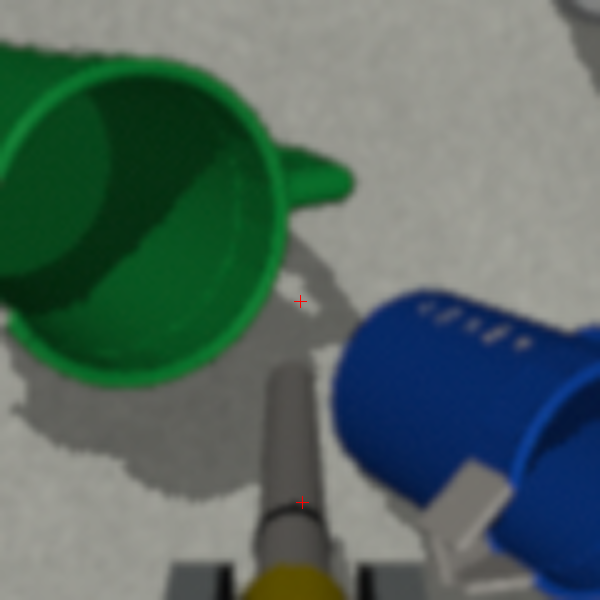

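```bash
cat >> tgt.py <<'E'
def footfrom(mu,mv,cp,R,p,Lg=.164):
    """swing angle about tool x & y at grip point from wrist pixel of foot"""
    from scipy.optimize import least_squares
    g=p-R[:,2]*.019
    f=lambda t: proj(cp,g+R@(Lg*np.array([np.sin(t[1]),np.sin(t[0]),np.sqrt(max(0,1-np.sin(t[0])**2-np.sin(t[1])**2))])))-[mu,mv]
    t=least_squares(f,[0,0]).x
    return np.degrees(t), g+R@(Lg*np.array([np.sin(t[1]),np.sin(t[0]),np.sqrt(1-np.sin(t[0])**2-np.sin(t[1])**2)]))
E
python3 - <<'E'
from tgt import *
now()
sc=load('side')[2];tc=load('top')[2];wc=load('wrist')[2]
f,e=tri(sc,(303.5,157),tc,(298.6,205.6));print('tri foot',f,e)
s=r.get_state();R=np.array(s['eef_rot']);p=np.array(s['tcp_pos'])
print('axis foot',p+R[:,2]*L)
print(footfrom(320.2,200,wc,R,p)); print(wc['extrinsics'])
print(R.T@(f-p))
E
```

```text
t 7.575 a,b,h [ -8.4   6.  164.6] lean 29.0 side -0.8 F [ 0.4 -0.1  0.4] M [0.4  0.37 0.  ] w 0.012467913781683205 q [ -37.   25.   -5.  105.   39.   56. -113.]
tri foot [0.569  0.1351 0.1721] 0.002647384059992277
axis foot [0.5851 0.1437 0.1646]
(array([ 4.5924, -0.6363]), array([0.5741, 0.1363, 0.1642]))
[[ 0.5864  0.8046 -0.0936  0.5467]
 [-0.6492  0.536   0.5397  0.2978]
 [ 0.4844 -0.2557  0.8366  0.4147]
 [ 0.      0.      0.      1.    ]]
[-0.0002  0.0177  0.1362]
```

The rod has swung about 5° sideways in the grip: foot seen at wrist (320,200), expected (322,187). Tightening the grip and re-measuring.

>>> step_arm(
  linear=[
    [0,0,0],
    [0,0,0],
  ],
  rot=[
    [0,0,0],
    [0,0,0],
  ],
  squeeze=100,
)

```text
time: 7.82
tcp_pos: [0.5393, 0.1912, 0.2926]
eef_rot: [[0.579, -0.748, 0.325], [-0.655, -0.664, -0.361], [0.486, -0.004, -0.874]]
contact_force: [0.1, -1.3, -0.5]
gripper_width: 0.0119
```

```bash
python3 - <<'E'
from tgt import *
now()
s=r.get_state();R=np.array(s['eef_rot']);p=np.array(s['tcp_pos'])
im,d,cp=grab('wrist');now();grab('side');grab('top');now()
np.savez('pose.npz',R=R,p=p)
out=[]
for n,(u,v) in (('wrist',(320,200)),('side',(304,150)),('top',(297,203))):
    im=load(n)[0]; w=30; c=cv2.resize(im[v-w:v+w,u-w:u+w],(400,400),interpolation=cv2.INTER_CUBIC);out.append(c)
save(cv2.resize(np.hstack(out),(798,266)),'f3')
save(np.hstack(out[1:]),'f3b');save(out[0],'f3a')
E
```

```text
t 7.825 a,b,h [-12.8   8.4 165.9] lean 29.1 side -1.0 F [ 0.1 -1.3 -0.5] M [0.36 0.35 0.01] w 0.011928792042938943 q [ -36.   25.   -5.  105.   38.   56. -113.]
t 7.875 a,b,h [-13.    8.4 166. ] lean 29.1 side -1.0 F [ 0.4 -1.5 -1.2] M [ 0.38  0.37 -0.01] w 0.011339366041744351 q [ -36.   25.   -5.  105.   39.   56. -113.]
t 7.975 a,b,h [-11.9   7.8 165.7] lean 29.0 side -0.9 F [-0.2  0.3 -0.9] M [0.42 0.38 0.01] w 0.011699121780945343 q [ -36.   25.   -5.  105.   39.   56. -113.]
```

View pics/f3b.png

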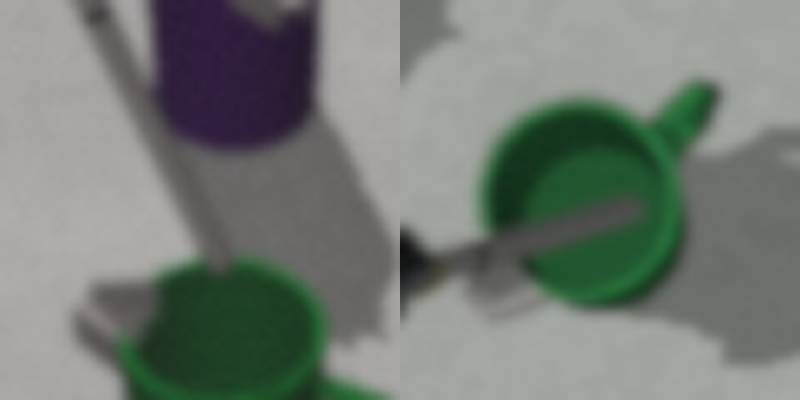

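View pics/f3a.png

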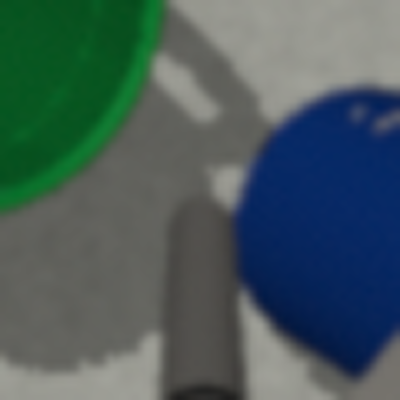

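```bash
python3 - <<'E'
from tgt import *
z=np.load('pose.npz');R,p=z['R'],z['p']
sc=load('side')[2];tc=load('top')[2];wc=load('wrist')[2]
for a,b in(((306.8,159),(302.3,204)),((307.3,160.2),(303,204))):
    f,e=tri(sc,a,tc,b);print('tri',f,e,R.T@(f-p))
f,e=tri(tc,(302.3,204),wc,(320,200.5));print('tw',f,e,R.T@(f-p))
f,e=tri(sc,(306.8,159),wc,(320,200.5));print('sw',f,e,R.T@(f-p))
t,f=footfrom(320,200.5,wc,R,p);print(t,f,R.T@(f-p))
print(proj(sc,f),proj(tc,f))
E
```

```text
tri [0.5731 0.1263 0.1718] 0.0019032562627030966 [0.0034 0.0182 0.14  ]
tri [0.5735 0.1249 0.169 ] 0.001635969234349854 [0.0032 0.0189 0.1431]
tw [0.5756 0.1268 0.1608] 0.0007283524388104603 [-0.0009  0.0161  0.1503]
sw [0.5747 0.131  0.167 ] 0.0012709532609897806 [-0.0011  0.014   0.1431]
[ 4.8819 -0.2152] [0.5754 0.1302 0.166 ] [-0.0006  0.014   0.1444]
[307.4793 159.3161] [300.7199 203.6789]
```

```bash
cat >> tgt.py <<'E'
TH=5.2; V=np.array([0,.015,.144])
def tgt(a,h,lean,b=0):
    R=down(PHI-180,lean)@Ro.from_euler('x',TH,degrees=True).as_matrix()
    lat=np.array([-lip[1],lip[0],0])
    foot=np.r_[C,0]+a/1000*lip+b/1000*lat+np.array([0,0,h/1000]); return foot-R@V,R
def now():
    s=r.get_state();R=np.array(s['eef_rot']);p=np.array(s['tcp_pos']);f=p+R@V
    v=f-np.r_[C,0]; lat=np.array([-lip[1],lip[0],0]); u=-R@Ro.from_euler('x',-TH,degrees=True).as_matrix()[:,2]
    print('t',s['time'],'a,b,h',(np.array([v@lip,v@lat,v[2]])*1000).round(1),'lean',np.degrees(np.arctan2(u@lip,u[2])).round(1),'side',np.degrees(np.arctan2(u@lat,u[2])).round(1),'F',s['contact_force'].round(1),'M',np.round(s['moment'],2),'w',s['gripper_width'].round(4),'q',s['joint_pos'].round(0))
E
python3 - <<'E'
from tgt import *
now();go(10,135,28,step=25)
E
```

```text
Traceback (most recent call last):
  File "tgt.py", line 27, in now
    print('t',s['time'],'a,b,h',(np.array([v@lip,v@lat,v[2]])*1000).round(1),'lean',np.degrees(np.arctan2(u@lip,u[2])).round(1),'side',np.degrees(np.arctan2(u@lat,u[2])).round(1),'F',s['contact_force'].round(1),'M',np.round(s['moment'],2),'w',s['gripper_width'].round(4),'q',s['joint_pos'].round(0))
                                                                                                                                                                                                                                                   ^^^^^^^^^^^^^^^^^^^^^^^^
AttributeError: 'float' object has no attribute 'round'
```

```bash
sed -i "s/s\['gripper_width'\].round(4)/round(s['gripper_width'],4)/" tgt.py; python3 - <<'E'
from tgt import *
now();go(10,135,28,step=25)
E
```

```text
t 7.975 a,b,h [-10.9  22.8 166.5] lean 28.9 side -6.9 F [-0.2  0.3 -0.9] M [0.42 0.38 0.01] w 0.0117 q [ -36.   25.   -5.  105.   39.   56. -113.]
at [0.539  0.1921 0.2924] n 2 dist 0.0362705149533225 rv [ 5.9995 -1.1513 -1.9351]
[-16.0, -3.0, 8.0] [3.0, -0.6, -1.0]
[-16.0, -3.0, 8.0] [3.0, -0.6, -1.0]
```

>>> step_arm(
  linear=[
    [-16,-3,8],
    [-16,-3,8],
    [0,0,0],
  ],
  rot=[
    [3,-0.6,-1],
    [3,-0.6,-1],
    [0,0,0],
  ],
)

```text
time: 8.35
tcp_pos: [0.5306, 0.2116, 0.2632]
eef_rot: [[0.612, -0.688, 0.39], [-0.638, -0.721, -0.271], [0.468, -0.083, -0.88]]
contact_force: [0.2, -0.2, -0.4]
gripper_width: 0.0116
```

```bash
python3 - <<'E'
from tgt import *
now();go(10,120,28,step=25)
s=r.get_state();R=np.array(s['eef_rot']);p=np.array(s['tcp_pos']);f=p+R@V
out=[]
for n in('wrist','side','top'):
    im,d,cp=grab(n);u,v=np.round(proj(cp,f)).astype(int);print(n,u,v,proj(cp,f)); w=30;c=cv2.resize(im[v-w:v+w,u-w:u+w],(400,400),interpolation=cv2.INTER_CUBIC);cv2.drawMarker(c,(200,200),(255,0,0),0,12);out.append(c)
save(np.hstack(out[1:]),'g1b');save(out[0],'g1a');now()
E
```

```text
t 8.35 a,b,h [ 10.6  -0.3 135.3] lean 27.9 side 0.2 F [ 0.2 -0.2 -0.4] M [ 0.26  0.42 -0.02] w 0.0116 q [ -37.   25.   -5.  111.   43.   46. -118.]
at [0.5306 0.2116 0.2632] n 1 dist 0.015390910664334885 rv [-0.2009  0.0902 -0.0064]
[-7.0, 1.0, 14.0] [-0.2, 0.1, -0.0]
wrist 321 201 [320.5856 201.4532]
side 303 160 [302.7488 159.6817]
top 289 205 [288.811  204.7171]
t 8.5 a,b,h [  9.6  -2.1 136.6] lean 28.0 side 0.4 F [ 0.6 -0.1 -0.4] M [0.37 0.47 0.06] w 0.0114 q [ -37.   25.   -5.  111.   43.   46. -118.]
```

View pics/g1b.png

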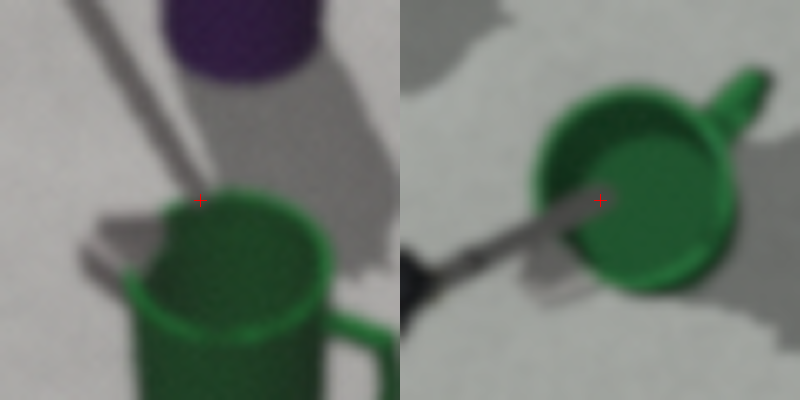

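View pics/g1a.png

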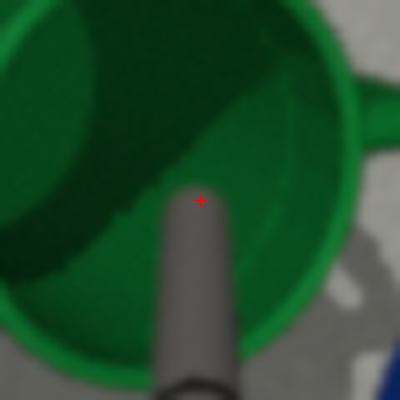

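Predicted foot matches in all three views (within about 1 px). Inserting.

```bash
python3 - <<'E'
from tgt import *
go(0,95,28,step=15)
E
```

```text
at [0.5323 0.2121 0.2645] n 3 dist 0.0427405451148427 rv [-0.3119  0.0296 -0.152 ]
[-4.0, 2.0, 14.0] [-0.1, 0.0, -0.1]
[-4.0, 2.0, 14.0] [-0.1, 0.0, -0.1]
[-4.0, 2.0, 14.0] [-0.1, 0.0, -0.1]
```

>>> step_arm(
  linear=[
    [-4,2,14],
    [-4,2,14],
    [-4,2,14],
    [0,0,0],
  ],
  rot=[
    [-0.1,0,-0.1],
    [-0.1,0,-0.1],
    [-0.1,0,-0.1],
    [0,0,0],
  ],
)

```text
time: 9.0
tcp_pos: [0.5386, 0.2028, 0.2184]
eef_rot: [[0.612, -0.689, 0.388], [-0.636, -0.72, -0.276], [0.47, -0.078, -0.879]]
contact_force: [-0.6, -0.9, -0.4]
gripper_width: 0.0117
```

```bash
python3 - <<'E'
from tgt import *
now();go(-10,55,28,step=15)
E
```

```text
t 9.0 a,b,h [-1.5  0.7 90.6] lean 28.0 side -0.1 F [-0.6 -0.9 -0.4] M [ 0.29  0.46 -0.05] w 0.0117 q [ -38.   28.   -3.  114.   48.   41. -123.]
at [0.5386 0.2028 0.2184] n 3 dist 0.03658057266783121 rv [ 0.0922 -0.0135  0.0813]
[-3.0, 1.0, 12.0] [0.0, -0.0, 0.0]
[-3.0, 1.0, 12.0] [0.0, -0.0, 0.0]
[-3.0, 1.0, 12.0] [0.0, -0.0, 0.0]
```

>>> step_arm(
  linear=[
    [-3,1,12],
    [-3,1,12],
    [-3,1,11],
    [0,0,0],
  ],
  rot=[
    [0,0,0],
    [0,0,0],
    [0,0,0],
    [0,0,0],
  ],
)

```text
time: 9.5
tcp_pos: [0.5451, 0.1965, 0.1805]
eef_rot: [[0.612, -0.689, 0.388], [-0.636, -0.721, -0.276], [0.47, -0.078, -0.879]]
contact_force: [0.6, -0.2, -0.6]
gripper_width: 0.0117
```

```bash
python3 - <<'E'
from tgt import *
now();go(-17,20,28,step=10)
im,d,cp=grab('top');save(im,'t3');im2,d,cp=grab('side');save(np.hstack([cv2.resize(im[160:250,230:350],(400,300)),cv2.resize(im2[110:230,240:360],(400,400))[:300]]),'g2')
E
```

```text
t 9.5 a,b,h [-10.6   0.5  52.7] lean 28.0 side -0.1 F [ 0.6 -0.2 -0.6] M [0.29 0.43 0.03] w 0.0117 q [ -38.   32.   -1.  115.   52.   36. -127.]
at [0.5451 0.1965 0.1805] n 4 dist 0.033274813669590106 rv [ 0.0947 -0.0032  0.1022]
[-2.0, 1.0, 8.0] [0.0, -0.0, 0.0]
[-2.0, 1.0, 8.0] [0.0, -0.0, 0.0]
[-2.0, 1.0, 8.0] [0.0, -0.0, 0.0]
[-2.0, 1.0, 8.0] [0.0, -0.0, 0.0]
```

View pics/g2.png

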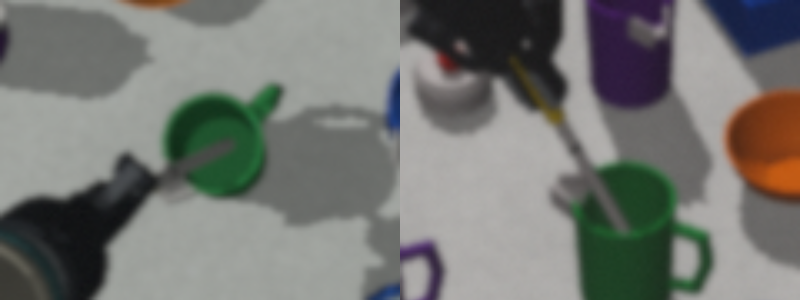

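>>> step_arm(
  linear=[
    [-2,1,8],
    [-2,1,8],
    [-2,1,8],
    [-2,1,7],
    [0,0,0],
  ],
  rot=[
    [0,0,0],
    [0,0,0],
    [0,0,0],
    [0,0,0],
    [0,0,0],
  ],
)

```text
time: 10.22
tcp_pos: [0.5504, 0.1908, 0.1484]
eef_rot: [[0.612, -0.688, 0.39], [-0.637, -0.721, -0.274], [0.47, -0.081, -0.879]]
contact_force: [0.3, 0.3, 0.9]
gripper_width: 0.0116
```

```bash
python3 - <<'E'
from tgt import *
now();go(-22,14,33,step=10,ang=1.5)
E
```

```text
t 10.225 a,b,h [-18.4   0.1  20.6] lean 28.0 side 0.1 F [0.3 0.3 0.9] M [ 0.29  0.43 -0.01] w 0.0116 q [ -39.   35.    2.  117.   56.   32. -132.]
at [0.5504 0.1908 0.1484] n 4 dist 0.014920766361719991 rv [-0.0801  4.9749 -0.4121]
[-3.0, 0.0, 2.0] [-0.0, 1.2, -0.1]
[-3.0, 0.0, 2.0] [-0.0, 1.2, -0.1]
[-3.0, 0.0, 2.0] [-0.0, 1.2, -0.1]
[-3.0, 0.0, 2.0] [-0.0, 1.2, -0.1]
```

>>> step_arm(
  linear=[
    [-3,0,2],
    [-3,0,2],
    [-3,0,2],
    [-3,0,2],
    [0,0,0],
  ],
  rot=[
    [0,1.3,-0.1],
    [0,1.3,-0.1],
    [0,1.3,-0.1],
    [0,1.3,-0.1],
    [0,0,0],
  ],
)

```text
time: 10.85
tcp_pos: [0.5472, 0.1969, 0.1358]
eef_rot: [[0.577, -0.684, 0.447], [-0.604, -0.725, -0.33], [0.55, -0.08, -0.831]]
contact_force: [-0.8, 0.5, -0.4]
gripper_width: 0.0116
```

```bash
python3 - <<'E'
from tgt import *
now();go(-24,8,33.5,step=1.5,ang=1.5)
E
```

```text
t 10.85 a,b,h [-23.4  -2.1  14.9] lean 33.4 side 0.2 F [-0.8  0.5 -0.4] M [0.38 0.49 0.02] w 0.0116 q [ -47.   38.    7.  118.   63.   32. -143.]
at [0.5472 0.1969 0.1358] n 5 dist 0.007280536706890985 rv [-0.2006  0.1306 -0.1056]
[-1.0, 0.0, 1.0] [-0.0, 0.0, -0.0]
[-1.0, 0.0, 1.0] [-0.0, 0.0, -0.0]
[-1.0, 0.0, 1.0] [-0.0, 0.0, -0.0]
[-1.0, 0.0, 1.0] [-0.0, 0.0, -0.0]
[-1.0, 0.0, 1.0] [-0.0, 0.0, -0.0]
```

>>> step_arm(
  linear=[
    [-0.8,0.5,1.2],
    [-0.8,0.5,1.2],
    [-0.8,0.5,1.2],
    [0,0,0],
  ],
  rot=[
    [0,0,0],
    [0,0,0],
    [0,0,0],
    [0,0,0],
  ],
)

```text
time: 11.35
tcp_pos: [0.5472, 0.1953, 0.132]
eef_rot: [[0.575, -0.685, 0.447], [-0.606, -0.724, -0.33], [0.55, -0.081, -0.831]]
contact_force: [-0.3, -0.3, -0.2]
gripper_width: 0.0119
```

```bash
python3 - <<'E'
from tgt import *
now()
E
```

```text
t 11.35 a,b,h [-24.5  -1.1  11. ] lean 33.3 side 0.3 F [-0.3 -0.3 -0.2] M [ 0.38  0.54 -0.04] w 0.0119 q [ -47.   39.    7.  119.   64.   32. -144.]
```

>>> step_arm(
  linear=[
    [-0.6,0.2,1],
    [-0.6,0.2,1],
    [-0.6,0.2,1],
    [0,0,0],
  ],
  rot=[
    [0,0,0],
    [0,0,0],
    [0,0,0],
    [0,0,0],
  ],
)

```text
time: 11.85
tcp_pos: [0.5472, 0.1948, 0.1283]
eef_rot: [[0.575, -0.685, 0.447], [-0.606, -0.724, -0.33], [0.55, -0.081, -0.831]]
contact_force: [-0.7, -0.1, -0.1]
gripper_width: 0.0116
```

```bash
python3 - <<'E'
from tgt import *
now();now()
im,d,cp=grab('wrist');save(im,'w9')
im,d,cp=grab('top');im2,d,cp=grab('side');save(np.hstack([cv2.resize(im[160:250,230:350],(400,300)),cv2.resize(im2[110:230,240:360],(400,400))[:300]]),'g4')
E
```

```text
t 11.85 a,b,h [-24.9  -0.8   7.3] lean 33.3 side 0.3 F [-0.7 -0.1 -0.1] M [0.38 0.47 0.05] w 0.0116 q [ -47.   39.    8.  119.   65.   31. -145.]
t 11.85 a,b,h [-24.9  -0.8   7.3] lean 33.3 side 0.3 F [-0.7 -0.1 -0.1] M [0.38 0.47 0.05] w 0.0116 q [ -47.   39.    8.  119.   65.   31. -145.]
```

View pics/w9.png

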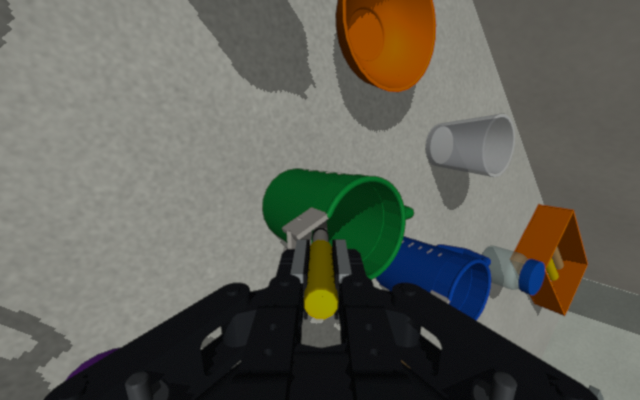

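View pics/g4.png

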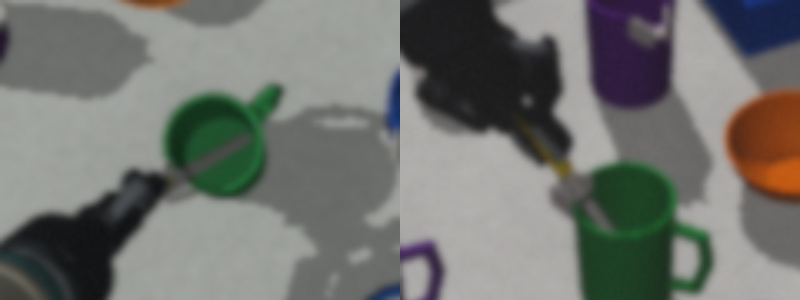

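No contact yet; the rod passes between the white cheeks (side view). Going on down in 1 mm steps.

>>> step_arm(
  linear=[
    [-0.6,0.1,0.9],
    [-0.6,0.1,0.9],
    [0,0,0],
  ],
  rot=[
    [0,0,0],
    [0,0,0],
    [0,0,0],
  ],
)

```text
time: 12.38
tcp_pos: [0.5477, 0.1953, 0.1273]
eef_rot: [[0.574, -0.685, 0.449], [-0.606, -0.724, -0.329], [0.551, -0.083, -0.831]]
contact_force: [-1.4, -0.3, 3.0]
gripper_width: 0.0118
```

```bash
python3 - <<'E'
from tgt import *
now()
E
```

```text
t 12.375 a,b,h [-25.   -1.7   6.5] lean 33.4 side 0.4 F [-1.4 -0.3  3. ] M [ 0.1   0.58 -0.18] w 0.0118 q [ -47.   39.    8.  119.   65.   31. -146.]
```

Contact: Fz = +3 N at the expected floor height. Opening gently.

>>> step_arm(
  linear=[
    [0,0,0],
    [0,0,0],
    [0,0,0],
  ],
  rot=[
    [0,0,0],
    [0,0,0],
    [0,0,0],
  ],
  grip=22,
  squeeze=20,
)

```text
time: 12.75
tcp_pos: [0.5477, 0.1952, 0.127]
eef_rot: [[0.574, -0.685, 0.449], [-0.606, -0.724, -0.329], [0.55, -0.083, -0.831]]
contact_force: [-0.7, -0.4, -0.5]
gripper_width: 0.0183
```

```bash
python3 - <<'E'
from tgt import *
now()
im,d,cp=grab('wrist');save(im,'w10')
im,d,cp=grab('top');im2,d,cp=grab('side');save(np.hstack([cv2.resize(im[160:250,230:350],(400,300)),cv2.resize(im2[110:230,240:360],(400,400))[:300]]),'g5')
now()
E
```

```text
t 12.75 a,b,h [-25.   -1.5   6.1] lean 33.4 side 0.4 F [-0.7 -0.4 -0.5] M [0.34 0.47 0.06] w 0.0183 q [ -47.   39.    8.  119.   65.   31. -146.]
t 12.9 a,b,h [-25.   -1.6   6.1] lean 33.4 side 0.4 F [ 0.  -0.2 -0.1] M [ 0.36  0.44 -0.  ] w 0.0187 q [ -47.   39.    8.  119.   65.   31. -146.]
```

View pics/w10.png

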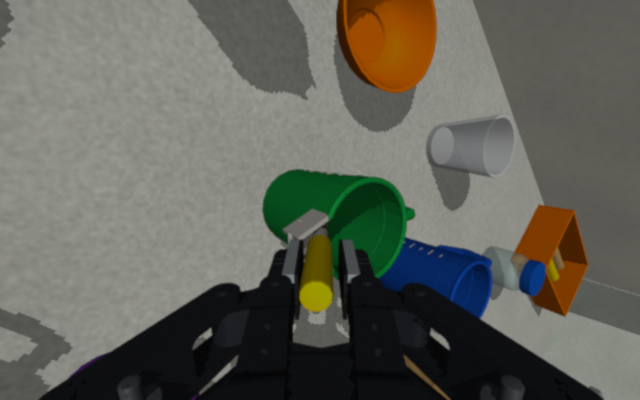

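View pics/g5.png

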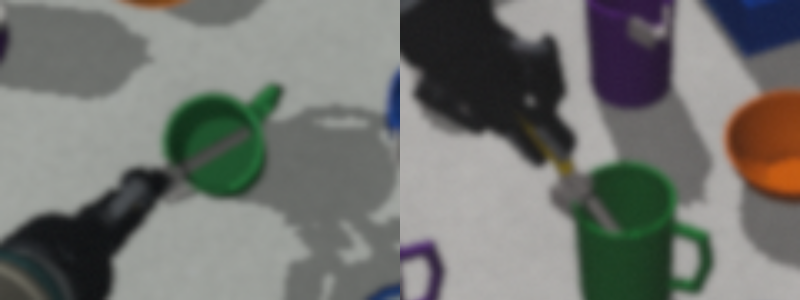

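>>> step_arm(
  linear=[
    [0,0,0],
    [0,0,0],
    [0,0,0],
  ],
  rot=[
    [0,0,0],
    [0,0,0],
    [0,0,0],
  ],
  grip=35,
)

```text
time: 13.28
tcp_pos: [0.5477, 0.1952, 0.127]
eef_rot: [[0.574, -0.685, 0.449], [-0.606, -0.724, -0.329], [0.55, -0.083, -0.831]]
contact_force: [-0.4, -0.0, 0.2]
gripper_width: 0.0297
```

>>> step_arm(
  linear=[
    [0,0,0],
    [0,0,0],
    [0,0,0],
  ],
  rot=[
    [0,0,0],
    [0,0,0],
    [0,0,0],
  ],
  grip=55,
)

```text
time: 13.65
tcp_pos: [0.5477, 0.1952, 0.127]
eef_rot: [[0.574, -0.685, 0.449], [-0.606, -0.724, -0.329], [0.55, -0.083, -0.831]]
contact_force: [-0.0, -0.1, -0.2]
gripper_width: 0.0469
```

```bash
python3 - <<'E'
from tgt import *
now()
im,d,cp=grab('wrist');save(im,'w11')
im,d,cp=grab('top');im2,d,cp=grab('side');save(np.hstack([cv2.resize(im[160:250,230:350],(400,300)),cv2.resize(im2[110:230,240:360],(400,400))[:300]]),'g6')
E
```

```text
t 13.65 a,b,h [-25.   -1.6   6.1] lean 33.4 side 0.4 F [-0.  -0.1 -0.2] M [0.37 0.46 0.  ] w 0.0469 q [ -47.   39.    8.  119.   65.   31. -146.]
```

View pics/w11.png

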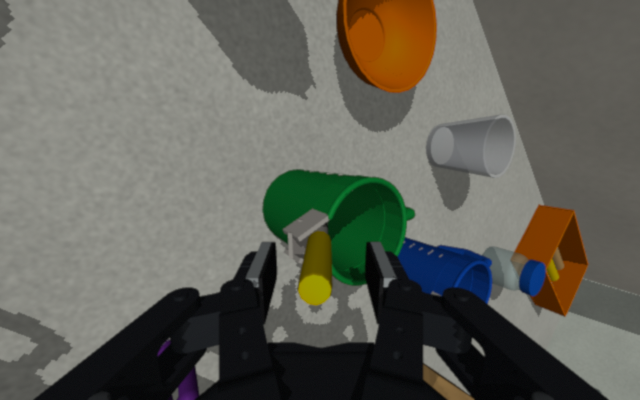

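View pics/g6.png

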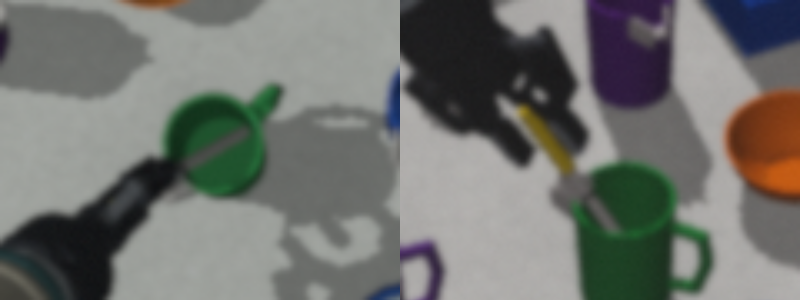

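The rod is free and resting in the lip, sleeve at wrist (315,265) clear of both pads. Retreating along the tool axis.

>>> step_arm(
  linear=[
    [0,0,-12],
    [0,0,-15],
    [0,0,-15],
  ],
  rot=[
    [0,0,0],
    [0,0,0],
    [0,0,0],
  ],
)

```text
time: 14.18
tcp_pos: [0.5274, 0.2094, 0.1636]
eef_rot: [[0.575, -0.685, 0.448], [-0.606, -0.724, -0.33], [0.551, -0.081, -0.831]]
contact_force: [-0.2, 0.4, 0.3]
gripper_width: 0.047
```

```bash
python3 - <<'E'
from tgt import *
now()
im,d,cp=grab('wrist');save(im,'w12')
E
```

```text
t 14.175 a,b,h [-0.8  3.4 42.7] lean 33.4 side 0.3 F [-0.2  0.4  0.3] M [0.38 0.45 0.03] w 0.047 q [ -48.   35.    5.  118.   59.   36. -141.]
```

View pics/w12.png

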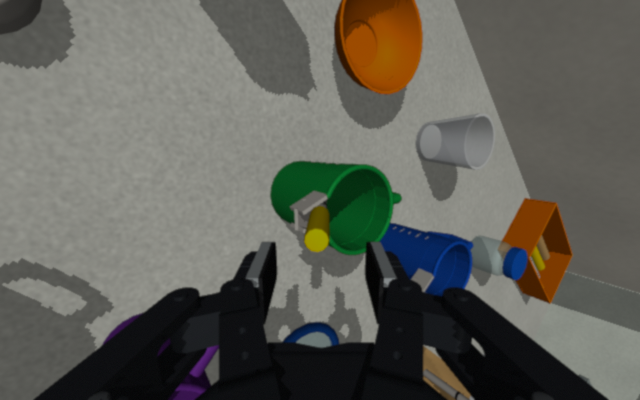

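>>> step_arm(
  linear=[
    [0,0,-25],
    [0,0,-30],
    [0,0,-30],
    [0,0,-30],
    [0,0,0],
  ],
  rot=[
    [0,0,0],
    [0,0,0],
    [0,0,0],
    [0,0,0],
    [0,0,0],
  ],
)

```text
time: 14.85
tcp_pos: [0.4727, 0.2514, 0.2663]
eef_rot: [[0.576, -0.682, 0.451], [-0.607, -0.726, -0.324], [0.548, -0.087, -0.832]]
contact_force: [0.1, -0.4, 0.9]
gripper_width: 0.0469
```

```bash
python3 - <<'E'
from tgt import *
now()
im,d,cp=grab('wrist');save(im,'w13')
im,d,cp=grab('top');save(im,'t7');im2,d,cp=grab('side');save(im2,'s7');save(np.hstack([cv2.resize(im[160:250,230:350],(400,300)),cv2.resize(im2[110:230,240:360],(400,400))[:300]]),'g7')
print(r.get_state()['tcp_pos'])
E
```

```text
t 14.85 a,b,h [ 67.8  12.9 145.2] lean 33.2 side 0.7 F [ 0.1 -0.4  0.9] M [ 0.38  0.46 -0.03] w 0.0469 q [ -52.   24.   -1.  115.   47.   51. -131.]
[0.473  0.2485 0.264 ]
```

View pics/w13.png

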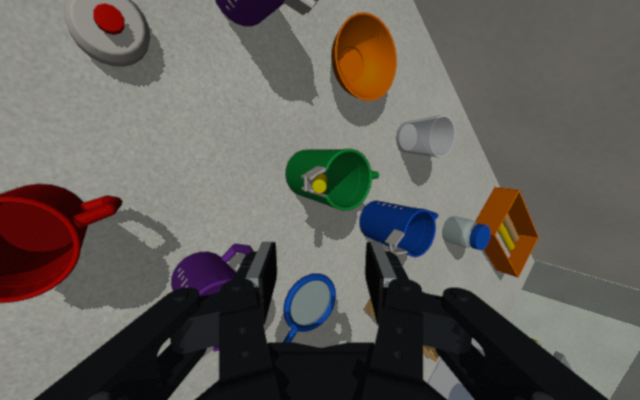

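View pics/g7.png

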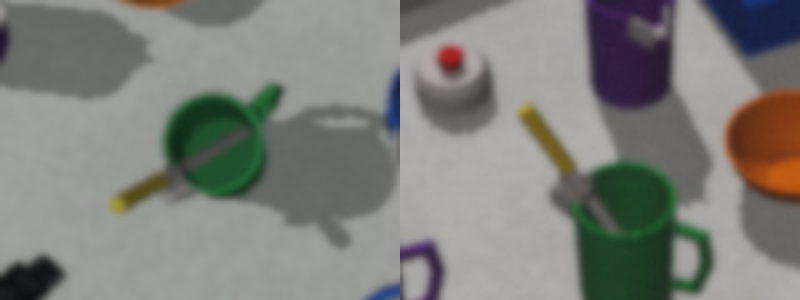

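View pics/s7.png

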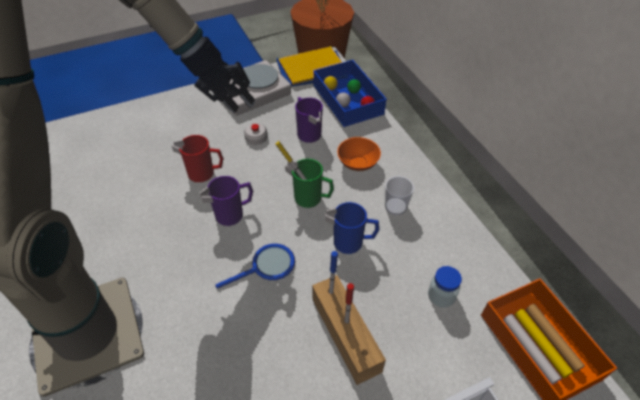

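Rod stands leaning in the lip, robot clear. Checking its geometry, and whether the jug or anything else shifted.

```bash
python3 - <<'E'
from m import *
from tgt import *
sc=load('side')[2];tc=load('top')[2];wc=load('wrist')[2];lat=np.array([-lip[1],lip[0],0])
def jf(f):v=f-np.r_[C,0];return np.array([v@lip,v@lat,v[2]])*1000
wi=load('wrist')[0]
f,e=tri(sc,(277.8,143),tc,(265.7,221.2));print('top st',jf(f),e)
m=mask(wi,22,34,110,60,(305,335,170,200));ys,xs=np.nonzero(m);print(xs.mean(),ys.mean())
f,e=tri(sc,(277.8,143),wc,(xs.mean(),ys.mean()));print('top sw',jf(f),e)
# change vs first images
for n in('side','top'):
    a=cv2.imread(f'pics/{n}0.png');b=load(n)[0][:,:,::-1]
    def cent(im,lo,hi,box):
        mm=mask(im[:,:,::-1],lo,hi,90,30,box);y,x=np.nonzero(mm);return x.mean().round(2),y.mean().round(2),x.min(),x.max(),y.min(),y.max()
    box=(280,340,150,215) if n=='side' else (270,325,175,230)
    print(n,cent(a,45,85,box),cent(b,45,85,box))
    dd=cv2.absdiff(a,np.ascontiguousarray(b)).max(2);print((dd>40).sum()); cv2.imwrite(f'pics/diff_{n}.png',(dd>40).astype(np.uint8)*255)
u,v=318,185
save(cv2.resize(wi[130:230,270:400],None,fx=5,fy=5,interpolation=cv2.INTER_CUBIC),'lip')
E
```

```text
top st [ 77.2087  -5.5138 162.5518] 0.0007280980338561334
319.34615384615387 183.7136752136752
top sw [ 78.801   -7.9543 159.8517] 0.0001730688965015602
side (np.float64(308.72), np.float64(182.33), np.int64(292), np.int64(332), np.int64(159), np.int64(206)) (np.float64(309.3), np.float64(182.87), np.int64(292), np.int64(332), np.int64(159), np.int64(206))
32811
top (np.float64(295.52), np.float64(202.1), np.int64(280), np.int64(313), np.int64(186), np.int64(218)) (np.float64(295.87), np.float64(201.72), np.int64(280), np.int64(313), np.int64(186), np.int64(218))
19029
```

View pics/lip.png

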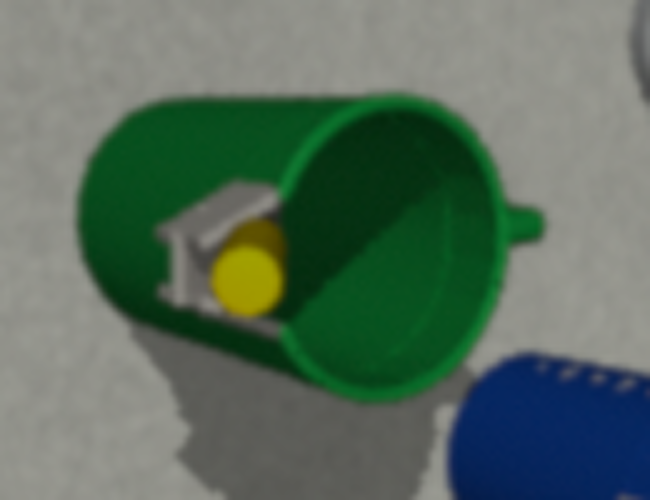

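View pics/diff_top.png

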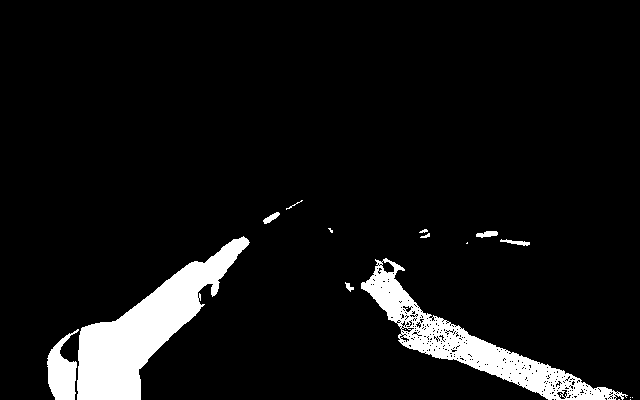

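The jug is unmoved. The diff does show a small change at the blue rod, top (424,233), so I'll compare the red and blue rods before and after.

```bash
python3 - <<'E'
from m import *
A={n:cv2.imread(f'pics/{n}0.png')[:,:,::-1].copy() for n in('side','top')}
B={n:load(n)[0] for n in('side','top')}
sc=load('side')[2];tc=load('top')[2]
for col,lo,hi,bs,bt in(('blue',100,125,(322,345,250,275),(412,436,228,242)),('red',0,8,(338,360,280,307),(445,470,228,242))):
    for t,I in(('before',A),('after',B)):
        out=[]
        for n,b in(('side',bs),('top',bt)):
            m=mask(I[n],lo,hi,110,50,b);y,x=np.nonzero(m);out.append((x.mean(),y.mean()));print(col,t,n,len(x),x.min(),x.max(),y.min(),y.max(),np.round(out[-1],2))
        print(tri(sc,out[0],tc,out[1]))
c=[cv2.resize(I['side'][240:390,300:400],None,fx=4,fy=4,interpolation=cv2.INTER_CUBIC) for I in(A,B)]
save(np.hstack(c),'rackcmp')
E
```

```text
blue before side 95 330 344 250 272 [332.93 260.76]
blue before top 42 420 429 232 236 [424.69 234.26]
(array([ 0.5029, -0.1553,  0.1791]), np.float64(0.0012874026223720172))
blue after side 104 331 344 250 271 [334.51 259.58]
blue after top 39 419 428 230 234 [423.69 232.18]
(array([ 0.5075, -0.1534,  0.1778]), np.float64(0.0008673019019793982))
red before side 121 346 353 283 304 [349.29 293.36]
red before top 65 451 463 231 236 [457.38 233.82]
(array([ 0.5025, -0.2305,  0.1741]), np.float64(0.0017882173663151296))
red after side 121 346 353 283 304 [349.11 292.92]
red after top 66 451 463 231 236 [457.29 233.85]
(array([ 0.5024, -0.2299,  0.175 ]), np.float64(0.0018476797350474162))
```

View pics/rackcmp.png

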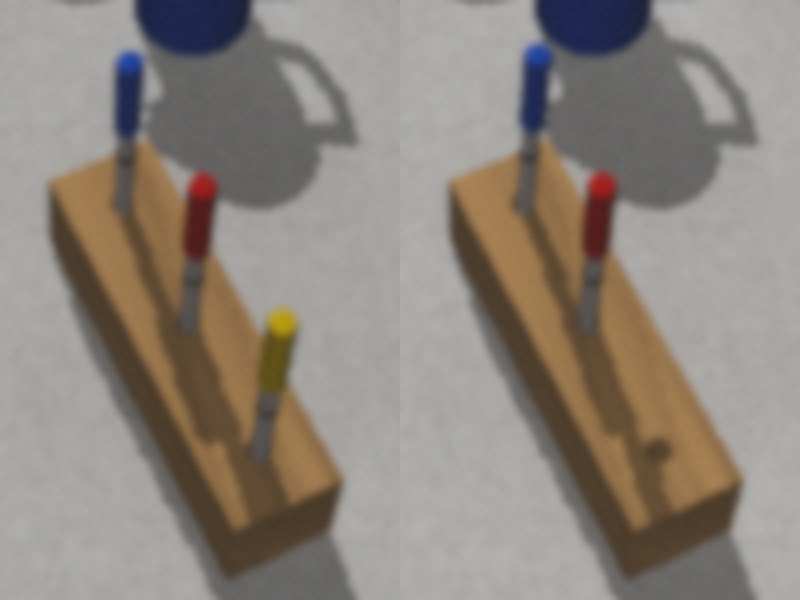

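```bash
python3 - <<'E'
from h import *
a=load('top')[0];im,d,cp=grab('top');print(cv2.absdiff(a,im)[190:235,255:315].max(), r.get_state()['time'])
print(r.close_job())
E
```

```text
4 15.05
the job is handed in; nothing more can be done
None
```

I moved the yellow-grip rod from the block into the green jug, and it stands leaning in the white lip. I let go only after its foot pressed on the jug floor with about 3 N. I handed the job in at about 15 s, with the gripper clear of everything.

**Passed checks**
- **Rod:** its top is about 78 mm from the jug's axis towards the lip, 6–8 mm off the lip's centre line and 160 mm above the table. That is a lean of about 35°. It lies between the white cheeks, and the last two top pictures show no movement.
- **Jug:** its outline is in the same place in both cameras, within about half a pixel.
- **Red rod:** unmoved.
- **Rest of the scene:** the before-and-after top picture shows no other thing moved.

**Failed or disagreeing checks**
- **Blue rod disturbed:** its sleeve now sits about 5 mm from where it was, roughly 2° of lean. It is still in its hole. I probably brushed it with the carried rod's foot, because I crossed above it too low (foot about 190 mm up, blue top about 200 mm). I left it rather than risk more by nudging it.
- **Rod swung in the grip:** the carried rod turned about 5° sideways, probably from the same brush. I measured it in three views, tightened the grip and corrected for it before lowering the rod in.
- **Floor contact height:** it came about 1 mm lower than I had worked out, within the calibration's accuracy.

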